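Load the blank magazine of a dental mill

ROBOT

A 7-joint arm with a two-finger parallel gripper is mounted at the origin on the work surface. World frame = base frame: x ahead of the robot, y to its left, z up, the work surface at z = 0. Lengths are in m, angles in rad, forces in N, time in s.
With the tool pointing down it reaches from about 0.425 to 0.825 m from the base axis. Payload 3.6 kg.
Tool frame: the origin (TCP) lies on the centre line of the jaws, within the pads' length; the fingertips stand r.tcp_to_tips ahead of it and the grasp point (between the pads) is the TCP (r.tcp_to_tips is the distance from the TCP to the fingertips, in m); z points along the fingers, y is the line along which they close (so a half turn about z gives the same grasp; the last joint's range is limited). The gripper opens to 93 mm and grips with 3 to 60 N. Pads are 15 mm wide; open, the fingers measure 128 mm over their backs; the gripper's body (75 mm by 188 mm) begins 65 mm behind the grasp point.
Start: joints at [-1.333, 0.615, -0.013, 1.423, 0.008, 1.103, -0.04], TCP at [0.17, 0.627, 0.216] pointing down, gripper open.
Joint ranges: [-3.12, 3.12], [-0.3, 2.06], [-1.34, 1.32], [0.26, 2.42], [-1.36, 4.5], [0.01, 1.98], [-2.84, 2.84]. Speed limits (rad/s): [2.79, 2.79, 3.14, 3.14, 3.14, 3.14, 3.14].

INTERFACE

Orientations are given as a unit quaternion [w, x, y, z].
In Python, from workcell import r gives the robot as it stands.
- The arm moves only by the tool drive_tool, never from a script. Its argument "increments" is a list that holds one entry, the list of rows, each a list of 5 numbers: the opening, from -1 (shut) to 1 (fully open), then the shift along the tool's x, y, z normalised to -1 to 1, where 1 is 0.12 m, then the turn about the tool's z normalised to -1 to 1, where 1 is pi rad. In form: [[[gripper, dx, dy, dz, roll], ...]]. A call has 1 to 8 rows; each row is the pose to reach, as a shift and turn from the pose commanded when the call began, along the tool's axes at that moment, turning the shorter way round; what a row does not reach only later rows make up. A row lasts 1/10 s, in which the tool goes at most 50 mm and 8.59 degrees, less where a joint would pass 70% of its speed; a pose out of reach is approached as far as the arm can. A call with a number of a shift or a turn outside -1 to 1 is refused whole. A call with a gripper value outside its range is refused whole. The fingers move at their own pace and stop on an object; the grip force is fixed at half the most. Time passes only in rows, so rows that repeat a pose let the fingers close. It gives the time, the measured TCP pose, the force, the opening and the grip force at its end, in the units of the state.
- r.state(): the state, without advancing time (a new reading comes with each control period).
- r.grab_frame(name): name is "scene" or "side" or "wrist"; returns a dict with "image" (384x512x3 uint8, blue, green, red), "fx", "fy", "cx", "cy" (pixels), "k1" (the pictures are not rectified: a ray, as slopes to the right and down, at radius r is drawn at 1 + k1 r^2 times it, then the intrinsics apply), "world_to_cam" (4x4, takes a point from world to camera coordinates). Camera axes: x right, y down, z forward; pixel columns grow to the right and rows downward; lengths in m; the calibration is good to about 2 mm. A picture is of the moment at which its call begins. There is no depth.
- r.hand_in(): hands the job in; it is judged then, once.
Trained networks look in a picture, given as the dict that the camera call returned (one of the last four; its "shot" number tells which), for a name from the list of things; names that differ only in an ending like _2 or _b are one class to them, and where a whole thing is asked for, a point or a joint stands for the part that bears it (a point fixed in the world has none). Each returns a list of dicts, best first, with "p" (0 to 1); they miss things now and then, are a little off and sometimes report something else, mostly with a low value. They report only what shows in the picture. A call takes as long as a camera call. They do not tell look-alikes from the thing itself.
- r.recognise(picture, query): "xyz" ([x, y, z] in m, in the coordinates of the camera as it stood for that picture, good to about 4 mm: the middle of the surface that is visible of it).
- r.outline_of(picture, query): "mask" (384x512 bool, what is visible of it).
- r.mark_of(picture, query): "xyz" ([x, y, z] in m, in the coordinates of the camera as it stood for that picture, good to about 4 mm: a listed point, or the origin of a listed thing).
The state is a dict: "clock": time; "joints": joint angles; "joint_velocities": joint speeds; "joint_efforts": joint torques, N m; "ee_pos": TCP position; "eef_rot": TCP orientation; "ft_force": force on the tool from outside, world axes, zero at the start; "wrist_torque": the same for the moment, N m; "finger_gap": opening from 0.0 (shut) to 1.0 (fully open); "gripper_force": force on a finger pad.
Only numpy, scipy, OpenCV 4.12 (cv2) and the standard library are available. Lean on these libraries where they do the work, as an engineer would, in place of code of your own. Each camera call takes 0.05 s, during which the arm holds its last target. There are 200 camera calls.

TASK

Load the milling blank magazine: lay each white block blank lying on the bench on the magazine's open loading apron and use the wooden push stick to push it right through the narrow guide channel until it is wholly in the chamber beyond. When all of them are in, swing the gate arm shut across the mouth until it rests fully home in its catch, and lay the push stick back in its grey tray. Do not knock over the mug.

Things in the scene. Friction and masses are not known exactly. Their poses are not given: they have to be found in the camera images.
- magazine: Fixed aluminium blank magazine (dark floor), 495 mm long, 76 mm wide, x from -100 to 395 mm. Origin on the bench under the centre line at the channel's mouth; x = feed direction, y to its left, z up. Floor 8 mm thick: blanks slide with their centre at z = 23 mm. A clear plastic roof (top at z = 46 mm) covers all from x = 0 on, so fingers cannot get in; blanks show through it.
- apron (a point): Middle of the open loading apron, on its floor (x = -50, z = 8 mm in the magazine's frame). The apron runs from x = -100 to 0 mm between two low steel rails, tops at z = 16 mm; the gap between them is about 49 mm at the rear end and narrows to about 37 mm at the mouth.
- channel_exit (a point): Where the guide channel opens into the chamber, on the floor (x = 92, z = 8 mm in the magazine's frame). Channel: x = 0 to 92 mm, 36 mm wide, 34 mm high inside. Chamber: x = 92 to 385 mm, 46 mm wide, same height, far end closed, room for four blanks in a row. A blank is wholly in the chamber when its centre is at x = 124 mm or more.
- catch (a point): Middle of the gate arm's catch, a small steel bracket beside the mouth, open towards the apron, up to 38 mm high (x = -8, y = -53, z = 22 mm in the magazine's frame). The shut arm's end rests in it.
- blank1: A plain white zirconia block blank, a bar 64 x 30 x 30 mm (long axis = its x), 170 g give or take; origin at its centre, so it lies with its origin 15 mm up. All are alike. Three or four are on the bench at the start, lying flat at any yaw; None if this one is absent.
- blank2: A plain white zirconia block blank, a bar 64 x 30 x 30 mm (long axis = its x), 170 g give or take; origin at its centre, so it lies with its origin 15 mm up. All are alike. Three or four are on the bench at the start, lying flat at any yaw; None if this one is absent.
- blank3: A plain white zirconia block blank, a bar 64 x 30 x 30 mm (long axis = its x), 170 g give or take; origin at its centre, so it lies with its origin 15 mm up. All are alike. Three or four are on the bench at the start, lying flat at any yaw; None if this one is absent.
- blank4: A plain white zirconia block blank, a bar 64 x 30 x 30 mm (long axis = its x), 170 g give or take; origin at its centre, so it lies with its origin 15 mm up. All are alike. Three or four are on the bench at the start, lying flat at any yaw; None if this one is absent.
- stick: Push stick, 220 g: straight bar 190 mm long, 24 wide, 16 high (wood, rear end dark steel) with an upright wooden grip fin on top, 56 mm long (along x), 14 thick (along y), z = 16 to 48 mm, near the balance point. Origin on the bar's underside below the middle of the fin; x points to the pushing tip at x = 150 mm, rear end at x = -40 mm. Starts in its tray on its underside.
- stick_tip (a point): Centre of the push stick's flat front end (x = 150, y = 0, z = 8 mm in the stick's frame).
- stick_mid (a point): Middle of the push stick's bar (x = 55, y = 0, z = 8 mm in the stick's frame).
- stick_tray: The fixed shallow grey plastic tray of the push stick, 236 x 66 mm outside (long side = x), walls 4 mm thick and 12 mm high, floor about 4 mm. Origin at the centre of its underside, on the bench.
- gate (a joint): Gate arm hinge, vertical axis, rad: 0 = shut across the mouth in its catch (the stop), grows as the arm swings back beside the apron (stop at 2.4; starts between 1.75 and 2.2). Light friction: it stays where it is left. Hinge axis at x = -12, y = 55 mm in the magazine's frame. Steel arm 10 mm thick, from z = 16 to 28 mm.
- gate_pin (a point): On the axis of the gate arm's round upright grip pin, 65 mm above the bench. Pin 12 mm across, from 28 to 78 mm above the bench, 85 mm from the hinge axis: in the magazine's frame at x = -12 - 85 sin(q), y = 55 - 85 cos(q) mm for the joint value q.
- mug: Bystander: white mug, 84 mm across, 95 mm high, origin at the centre of its underside.
Things that resemble listed ones, but are neither listed nor needed, are in the scene too. Of the things that look like the stick, the larger one is meant. What is shaped like the blank4 but blue is not meant.

How it is judged:
By the outcome, as a careful person would: the job done as asked, in the order asked, and still so for the second after the job is handed in, with the robot touching nothing.
Of blank1, blank2, blank3, blank4 only 3 to 4 are there at a start; the rules pass over those that are not, and their reading is None.
At some moment in a run one of blank1, blank2, blank3, blank4 may be knocked a few centimetres aside while the robot is not near it.
Once in a run the grip may slacken for a moment while it holds something.
It also fails if it takes over 210 s, if anything falls off the work surface, if the arm or the gripper's body presses on something with over 40 N, if the wrist force passes 120 N, or if a joint passes its speed limit or range.

## Working session

There is one attempt and no reset: what is moved stays moved. The work goes in short steps, Python scripts to look and compute and a tool call to move; the robot and the scene stay as the last step left them, time stands still between calls to the robot, and variables do not carry over. Pictures are saved under pics/ and viewed, at most 14 in all, crops included, and the job is handed in when it is done.

Besides the shell and the picture viewer there is one more tool, called in YAML: its name, and indented under it one key for each argument. drive_tool: Moves the arm, as the interface text tells. Its arguments: {"type":"object","properties":{"increments":{"type":"array","items":{"type":"array","items":{"type":"array","items":{"type":"number","minimum":-1,"maximum":1}}}}},"required":["increments"]}

```bash
mkdir -p pics; ls; cat > h.py <<'E'
import numpy as np, cv2
from workcell import r
from scipy.spatial.transform import Rotation as R
def pix(f,p):
    c=f["world_to_cam"]@np.r_[p,1]; s=c[:2]/c[2]; s=s*(1+f["k1"]*(s@s)); return np.array([f["fx"]*s[0]+f["cx"],f["fy"]*s[1]+f["cy"]])
def ray(f,uv,z):
    d=np.array([(uv[0]-f["cx"])/f["fx"],(uv[1]-f["cy"])/f["fy"]]); s=d.copy()
    for _ in range(20): s=d/(1+f["k1"]*(s@s))
    M=np.linalg.inv(f["world_to_cam"]); o=M[:3,3]; v=M[:3,:3]@np.r_[s,1]; return o+v*(z-o[2])/v[2]
def world(f,x): return (np.linalg.inv(f["world_to_cam"])@np.r_[x,1])[:3]
def st():
    s=r.state(); q=s["eef_rot"]; m=R.from_quat([q[1],q[2],q[3],q[0]]).as_matrix()
    return s,np.array(s["ee_pos"]),m
def topyaw(f,mask,z):
    "min-area rect of mask contour projected on plane z"
    c=max(cv2.findContours(mask.astype(np.uint8),0,2)[0],key=cv2.contourArea)[:,0]
    P=np.array([ray(f,p,z)[:2] for p in c])*1000
    return cv2.minAreaRect(P.astype(np.float32))
E
cat > l.py <<'E'
from h import *
s,p,m=st(); print(s["clock"],p,m.round(3).tolist(),s["finger_gap"],r.tcp_to_tips)
for n in ["scene","side"]:
    f=r.grab_frame(n); cv2.imwrite(f"pics/{n}0.png",f["image"])
    print(n,f["fx"],f["k1"],np.linalg.inv(f["world_to_cam"]).round(3).tolist())
    for q in ["magazine","apron","channel_exit","catch","blank1","stick","stick_tip","stick_mid","stick_tray","gate_pin","mug"]:
        for d in r.mark_of(f,q): print(q,round(d["p"],2),world(f,d["xyz"]).round(3),pix(f,world(f,d["xyz"])).round())
E
python3 l.py
```

```text
pics
0.0 [0.1698976  0.62657405 0.21470333] [[-0.965, 0.262, -0.001], [0.262, 0.965, -0.002], [-0.0, -0.003, -1.0]] 0.9981053513986324 0.019
scene 421.06385075087775 0.04575978264479989 [[0.436, 0.533, -0.725, 1.264], [0.9, -0.251, 0.356, -0.361], [0.008, -0.808, -0.589, 0.657], [0.0, 0.0, 0.0, 1.0]]
magazine 0.61 [ 0.565  0.004 -0.003] [269. 216.]
apron 0.89 [0.565 0.053 0.012] [286. 206.]
channel_exit 0.89 [ 0.57  -0.087  0.005] [235. 226.]
channel_exit 0.52 [ 0.422  0.22  -0.001] [313. 166.]
catch 0.89 [0.51  0.013 0.022] [262. 195.]
catch 0.43 [ 0.573 -0.087  0.006] [235. 226.]
blank1 0.67 [ 0.436 -0.348  0.016] [108. 220.]
blank1 0.67 [0.721 0.036 0.017] [314. 247.]
blank1 0.66 [ 0.417 -0.09   0.016] [210. 187.]
blank1 0.58 [0.437 0.01  0.016] [249. 182.]
blank1 0.37 [0.429 0.275 0.007] [331. 160.]
stick 0.66 [0.429 0.274 0.008] [331. 160.]
stick 0.5 [ 0.329  0.339 -0.002] [330. 142.]
stick 0.32 [ 0.565  0.007 -0.005] [269. 216.]
stick_tip 0.63 [0.213 0.358 0.01 ] [316. 122.]
stick_mid 0.61 [0.281 0.339 0.005] [322. 134.]
stick_mid 0.58 [0.424 0.218 0.011] [314. 163.]
gate_pin 0
[... 457 characters left out ...]
5  0.008] [295. 232.]
catch 0.71 [0.515 0.011 0.026] [253. 216.]
blank1 0.97 [0.438 0.009 0.018] [230. 234.]
blank1 0.76 [ 0.431 -0.345  0.013] [326. 341.]
blank1 0.66 [ 0.413 -0.093  0.02 ] [247. 266.]
blank1 0.57 [0.719 0.035 0.019] [305. 176.]
stick 0.8 [0.426 0.269 0.007] [172. 181.]
stick_tip 0.86 [0.211 0.354 0.002] [ 89. 201.]
stick_tip 0.71 [0.418 0.121 0.012] [198. 213.]
stick_tip 0.38 [0.429 0.268 0.009] [173. 180.]
stick_mid 0.89 [0.421 0.214 0.012] [180. 192.]
stick_tray 0.68 [0.428 0.219 0.004] [182. 192.]
stick_tray 0.52 [0.576 0.403 0.   ] [190. 136.]
gate_pin 0.68 [0.639 0.101 0.067] [268. 164.]
mug 0.82 [0.575 0.402 0.003] [190. 135.]
mug 0.28 [0.427 0.215 0.002] [183. 193.]
```

View pics/scene0.png

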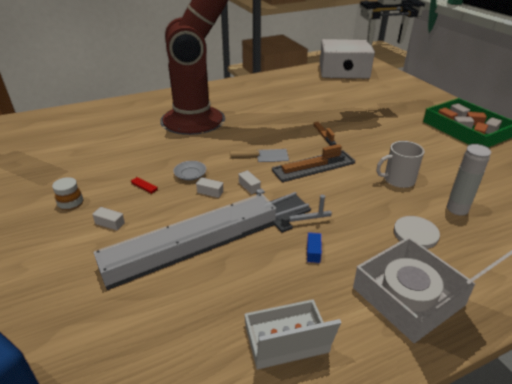

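View pics/side0.png

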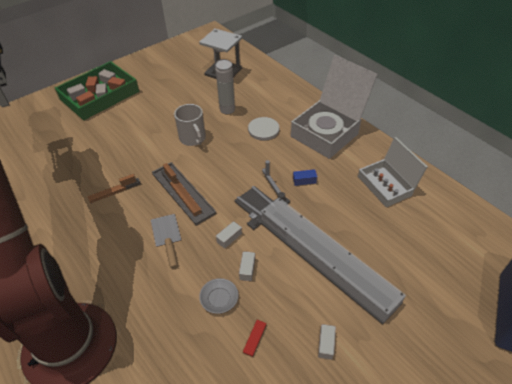

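Three white blanks are on the bench, at about (108,218), (210,187) and (250,182) in the scene view. The blue decoy is at (314,247). The stick is in its grey tray at (315,163), with its tip towards -y and its fin at the (331,155) end. The magazine's mouth is near (280,205), feeding towards -y, and the gate is open.

```bash
cat >> h.py <<'E'
def go(wps,ayaw=None,show=True):
    "print row increments for a chain of calls; wps: list of xyz, ayaw: world angle deg of tool y (mod 180)"
    s,p,m=st(); a=np.degrees(np.arctan2(m[1,1],m[0,1]))
    roll=0 if ayaw is None else (a-ayaw+90)%180-90
    print("clock %.2f pos"%s["clock"],p.round(4),"a %.1f"%a,"j7 %.2f"%s["joints"][6],"roll %.3f"%(roll/180))
    for w in wps:
        print("->",w,"d",(m.T@(np.array(w)-p)/0.12).round(3))
E
python3 -c "
from h import *
go([(0.5,0.35,0.25),(0.5,0.07,0.27)],5)
for n in ['scene','side']:
    f=r.grab_frame(n)
    for q in ['magazine','stick']:
        for d in r.outline_of(f,q)[:2]: print(n,q,round(d['p'],2),topyaw(f,d['mask'],.04 if q=='magazine' else 0.01))
"
```

```text
clock 1.20 pos [0.1701 0.6273 0.2158] a 74.8 j7 -0.04 roll 0.388
-> (0.5, 0.35, 0.25) d [-3.258 -1.511 -0.285]
-> (0.5, 0.07, 0.27) d [-3.869 -3.763 -0.451]
scene magazine 0.88 ((592.736572265625, -127.86996459960938), (162.07904052734375, 527.2820434570312), 1.8998744487762451)
scene magazine 0.16 ((639.6793212890625, 68.87826538085938), (70.72940063476562, 147.7965545654297), 10.302349090576172)
scene stick 0.93 ((401.11151123046875, 232.85287475585938), (225.55709838867188, 83.95330810546875), 88.1451416015625)
scene stick 0.74 ((291.7156066894531, 349.39862060546875), (46.11920928955078, 159.71392822265625), 77.87474822998047)
side magazine 0.91 ((560.7341918945312, -131.11126708984375), (540.8035278320312, 173.6051025390625), 86.19010162353516)
side magazine 0.63 ((414.09478759765625, 203.74404907226562), (214.21652221679688, 32.9650764465332), 83.87654113769531)
side stick 0.8 ((284.46661376953125, 349.49163818359375), (52.06593322753906, 148.4586944580078), 79.76853942871094)
side stick 0.76 ((426.24072265625, 228.45046997070312), (222.1511688232422, 34.804290771484375), 85.37892150878906)
```

drive_tool:
  increments:
    - [[1,-0.82,-0.38,-0.07,0],[1,-0.82,-0.38,-0.07,0],[1,-0.82,-0.38,-0.07,0]]

```text
clock: 1.8
ee_pos: [0.2612, 0.5527, 0.2251]
eef_rot: [0.003, 0.137, 0.991, -0.001]
ft_force: [0.8, 0.0, 0.0]
finger_gap: 1.002
gripper_force: 0.0
```

drive_tool:
  increments:
    - [[1,-0.82,-0.38,-0.07,0],[1,-0.82,-0.38,-0.07,0],[1,-0.82,-0.38,-0.07,0]]

```text
clock: 2.1
ee_pos: [0.3436, 0.4823, 0.2334]
eef_rot: [0.003, 0.138, 0.99, -0.001]
ft_force: [0.5, -0.5, 0.1]
finger_gap: 1.002
gripper_force: 0.0
```

drive_tool:
  increments:
    - [[1,-0.82,-0.38,-0.07,0],[1,-0.82,-0.38,-0.07,0],[1,-0.82,-0.38,-0.07,0]]

```text
clock: 2.4
ee_pos: [0.426, 0.412, 0.2417]
eef_rot: [0.003, 0.138, 0.99, -0.001]
ft_force: [-1.1, -0.7, -0.9]
finger_gap: 1.0
gripper_force: 0.0
```

drive_tool:
  increments:
    - [[1,-0.82,-0.38,-0.07,0],[1,-0.82,-0.38,-0.07,0],[1,-0.82,-0.38,-0.07,0]]

```text
clock: 2.7
ee_pos: [0.5083, 0.3418, 0.2499]
eef_rot: [0.003, 0.138, 0.99, -0.002]
ft_force: [-0.2, -1.7, 0.1]
finger_gap: 0.998
gripper_force: 0.0
```

drive_tool:
  increments:
    - [[1,-0.2,-0.75,-0.06,0],[1,-0.2,-0.75,-0.06,0],[1,-0.2,-0.75,-0.06,0]]

```text
clock: 3.0
ee_pos: [0.5034, 0.2478, 0.2575]
eef_rot: [0.001, 0.137, 0.991, -0.002]
ft_force: [0.1, 0.5, 0.0]
finger_gap: 1.0
gripper_force: 0.0
```

drive_tool:
  increments:
    - [[1,-0.2,-0.75,-0.06,0],[1,-0.2,-0.75,-0.06,0],[1,-0.2,-0.75,-0.06,0]]

```text
clock: 3.3
ee_pos: [0.5024, 0.1555, 0.2647]
eef_rot: [0.001, 0.137, 0.991, -0.002]
ft_force: [-0.0, -0.4, 1.0]
finger_gap: 1.002
gripper_force: 0.0
```

drive_tool:
  increments:
    - [[1,-0.2,-0.75,-0.06,0.388],[1,-0.2,-0.75,-0.06,0.388],[1,-0.2,-0.75,-0.06,0.388],[1,-0.2,-0.75,-0.06,0.388],[1,-0.2,-0.75,-0.06,0.388],[1,-0.2,-0.75,-0.06,0.388],[1,-0.2,-0.75,-0.06,0.388],[1,-0.2,-0.75,-0.06,0.388]]

```text
clock: 4.1
ee_pos: [0.5012, 0.0713, 0.271]
eef_rot: [-0.0, 0.67, 0.742, 0.0]
ft_force: [0.9, 0.3, 0.2]
finger_gap: 1.003
gripper_force: 0.0
```

```bash
cat > w.py <<'E'
import sys
from h import *
f=r.grab_frame("wrist"); cv2.imwrite(f"pics/{sys.argv[1]}.png",f["image"])
s,p,m=st(); print(s["clock"],p.round(4),"a %.1f"%np.degrees(np.arctan2(m[1,1],m[0,1])),s["joints"],"cam",np.linalg.inv(f["world_to_cam"])[:3,3].round(3))
for q in sys.argv[2:]:
    for d in r.mark_of(f,q):
        if d["p"]>.3: print(q,round(d["p"],2),world(f,d["xyz"]).round(4),pix(f,world(f,d["xyz"])).round())
    if q in("blank1","stick","magazine"):
      for d in r.outline_of(f,q):
        if d["p"]>.3: print(q,"outline",round(d["p"],2),topyaw(f,d["mask"],{"blank1":.03,"stick":.016,"magazine":.046}[q]))
E
python3 w.py w1 blank1 magazine apron channel_exit catch gate_pin stick stick_tip stick_tray
```

```text
4.15 [0.5012 0.0714 0.2709] a 5.6 [-0.43107017  0.34798168  0.34457481  1.75513012 -0.13362701  1.06110658
  0.05833422] cam [0.492 0.147 0.44 ]
blank1 0.8 [ 0.4128 -0.0893  0.0153] [198. 257.]
blank1 0.61 [0.7154 0.0344 0.0155] [392. 205.]
blank1 0.55 [0.4327 0.0087 0.0214] [213. 204.]
blank1 0.43 [ 0.4284 -0.3497  0.0125] [201. 377.]
blank1 outline 0.88 ((712.3661499023438, 39.206260681152344), (30.398242950439453, 77.9948959350586), 59.75596237182617)
blank1 outline 0.71 ((415.7656555175781, -84.94615173339844), (74.60374450683594, 35.20573043823242), 44.651302337646484)
blank1 outline 0.61 ((436.4542236328125, 14.290349960327148), (66.13763427734375, 36.46678924560547), 8.322614669799805)
magazine 0.97 [0.5625 0.0023 0.0014] [293. 211.]
magazine outline 0.95 ((563.73388671875, 15.600479125976562), (254.31466674804688, 136.6060333251953), 74.92732238769531)
apron 0.91 [0.5595 0.0513 0.0111] [296. 184.]
channel_exit 0.59 [0.4373 0.0088 0.017 ] [216. 203.]
catch 0.63 [0.508  0.0092 0.0219] [261. 208.]
gate_pin 0.73 [0.6393 0.0992 0.0694] [366. 165.]
gate_pin 0.71 [0.5106 0.0102 0.0208] [263. 207.]
stick 0.87 [0.4304 0.2722 0.0015] [224.  17.]
stick outline 0.69 ((421.13189697265625, 205.92259216308594), (168.01461791992188, 27.749223709106445), 85.77654266357422)
stick_tip 0.79 [0.4168 0.1198 0.0105] [208. 130.]
stick_tray 0.59 [ 0.4272  0.2118 -0.0032] [220.  65.]
```

View pics/w1.png

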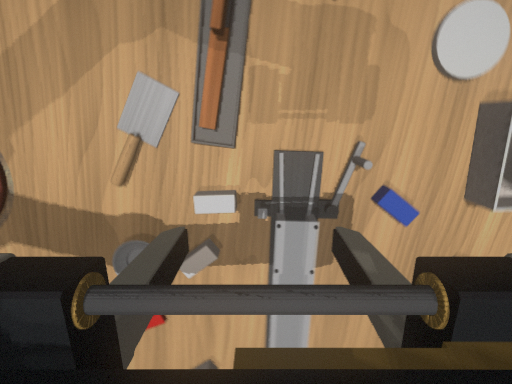

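The wrist view shows the magazine: apron rear edge at (275..322,151) and roof edges running from (276,222)/(319,222) to (268,345)/(309,345). The gate pin is at (366,163). Blank A is at (215,203) and blank B at (200,258).

```bash
cat > m.py <<'E'
from h import *
f=r.grab_frame("wrist"); g=cv2.cvtColor(f["image"],cv2.COLOR_BGR2GRAY)
def rp(ps,z): 
    for p in ps: print(p,z,(ray(f,p,z)[:2]*1000).round(1))
rp([(275,151),(322,151)],.008); rp([(276,222),(319,222),(268,345),(309,345)],.046); rp([(285,227),(313,226),(281,272),(311,271)],.046)
rp([(194,194),(235,192),(236,213),(195,215),],.03)
# magazine axis: centroid rows of bright roof
for v in range(225,275,10):
    row=g[v,255:340].astype(int); d=np.diff(row); print(v,255+np.argmax(d[:40]),295+np.argmin(d[40:]), end=' | ')
    a=ray(f,(255.5+np.argmax(d[:40]),v),.046);b=ray(f,(295.5+np.argmin(d[40:]),v),.046); print(((a+b)/2*1000).round(1),np.linalg.norm(a-b).round(4))
c=f["image"][130:280,170:400]; cv2.imwrite("pics/m1.png",cv2.resize(c,None,fx=3.4,fy=3.4,interpolation=2))
E
python3 m.py
```

```text
(275, 151) 0.008 [520.4  95.8]
(322, 151) 0.008 [592.1 103.4]
(276, 222) 0.046 [532.2  -5.1]
(319, 222) 0.046 [596.5   1.8]
(268, 345) 0.046 [ 546.  -231.4]
(309, 345) 0.046 [ 616.3 -223.9]
(285, 227) 0.046 [546.7 -11.7]
(313, 226) 0.046 [588.5  -5.6]
(281, 272) 0.046 [550.4 -88.3]
(311, 271) 0.046 [597.4 -81.5]
(194, 194) 0.03 [404.4  20.8]
(235, 192) 0.03 [466.1  30.5]
(236, 213) 0.03 [470.4  -2.9]
(195, 215) 0.03 [407.4 -12.9]
225 280 314 | [565.   -6.4  46. ] 0.0513
235 274 332 | [576.4 -21.6  46. ] 0.0884
245 274 317 | [567.4 -39.4  46. ] 0.0662
255 273 333 | [581.4 -55.   46. ] 0.0934
265 273 338 | [587.9 -71.8  46. ] 0.1023
```

View pics/m1.png

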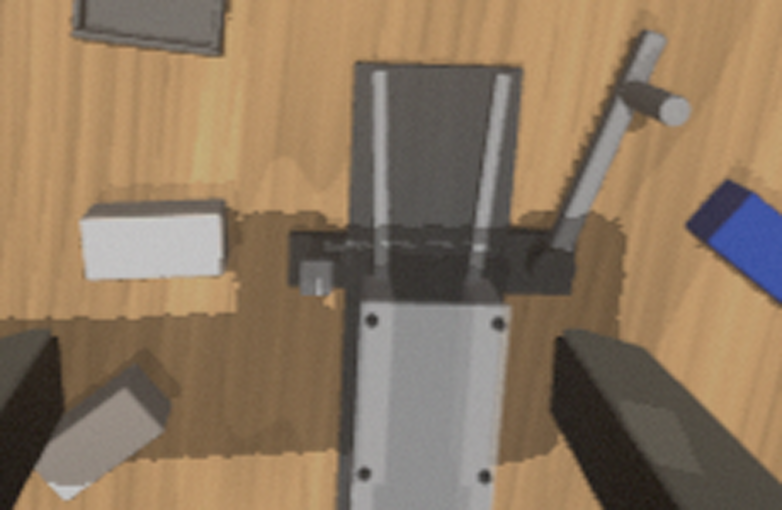

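The crop confirms the rails, catch block and gate arm (q≈1.9). I take the magazine origin as (0.565, 0.002) with its feed direction at -85.2°. Blank A has a yaw of about 7°.

```bash
cat >> h.py <<'E'
O=np.array([.565,.002]); d_=np.array([.0837,-.9965]); l_=np.array([.9965,.0837])
def mag(x,y,z): return tuple(np.r_[O+d_*x+l_*y,z].round(4))
E
python3 -c "
from h import *
go([(.436,.009,.13),(.436,.009,.031)],-82.8)"
```

```text
clock 4.80 pos [0.5011 0.0688 0.2711] a 6.1 j7 0.07 roll 0.494
-> (0.436, 0.009, 0.13) d [-0.438 -0.592  1.176]
-> (0.436, 0.009, 0.031) d [-0.438 -0.592  2.001]
```

drive_tool:
  increments:
    - [[0.4,-0.438,-0.592,0.9,0.494],[0.4,-0.438,-0.592,0.9,0.494],[0.4,-0.438,-0.592,0.9,0.494],[0.4,-0.438,-0.592,0.9,0.494],[0.4,-0.438,-0.592,0.9,0.494],[0.4,-0.438,-0.592,0.9,0.494],[0.4,-0.438,-0.592,0.9,0.494],[0.4,-0.438,-0.592,0.9,0.494]]

```text
clock: 5.6
ee_pos: [0.4363, 0.0091, 0.1632]
eef_rot: [0.0, 0.972, 0.233, 0.0]
ft_force: [-0.2, -0.2, -0.0]
finger_gap: 0.701
gripper_force: 0.0
```

drive_tool:
  increments:
    - [[0.4,0,0,0.2,0.112],[0.4,0,0,0.2,0.112],[0.4,0,0,0.2,0.112],[0.4,0,0,0.2,0.112],[0.4,0,0,0.2,0.112]]

```text
clock: 6.1
ee_pos: [0.4362, 0.0092, 0.1391]
eef_rot: [0.0, 0.998, 0.063, 0.0]
ft_force: [0.2, 0.3, 0.7]
finger_gap: 0.699
gripper_force: 0.0
```

```bash
python3 w.py w2 blank1; python3 -c "
from h import *
go([(.436,.009,.031)],-82.8)"
```

```text
6.15 [0.4362 0.0091 0.1392] a -82.8 [-0.56939037  0.48675559  0.71533658  2.12155293 -0.4954367   0.7019498
 -0.96778325] cam [0.511 0.019 0.308]
blank1 0.79 [0.4357 0.011  0.0225] [258. 191.]
blank1 0.61 [ 0.4137 -0.0925  0.0116] [347. 218.]
blank1 outline 0.8 ((418.4419860839844, -87.418212890625), (73.43182373046875, 30.330373764038086), 43.71180725097656)
blank1 outline 0.63 ((437.9798278808594, 11.101737022399902), (69.18229675292969, 30.411808013916016), 8.363319396972656)
clock 6.25 pos [0.4361 0.0091 0.1392] a -82.8 j7 -0.97 roll 0.000
-> (0.436, 0.009, 0.031) d [-0.002  0.001  0.902]
```

drive_tool:
  increments:
    - [[0.4,0,-0.012,0.45,0],[0.4,0,-0.012,0.9,0],[0.4,0,-0.012,0.9,0],[-1,0,-0.012,0.9,0],[-1,0,-0.012,0.9,0],[-1,0,-0.012,0.9,0],[-1,0,-0.012,0.9,0],[-1,0,-0.012,0.9,0]]

```text
clock: 7.05
ee_pos: [0.4365, 0.0107, 0.0321]
eef_rot: [-0.0, 0.998, 0.063, 0.001]
ft_force: [0.6, 0.6, 0.5]
finger_gap: 0.319
gripper_force: 0.0
```

drive_tool:
  increments:
    - [[-1,0,0,0,0],[-1,0,0,-0.4,0],[-1,0,0,-0.6,0],[-1,0,0,-0.6,0]]

```text
clock: 7.45
ee_pos: [0.4379, 0.0103, 0.1055]
eef_rot: [0.0, 0.998, 0.063, 0.003]
ft_force: [-0.1, 0.8, -0.9]
finger_gap: 0.01
gripper_force: 0.0
```

```bash
python3 -c "
from h import *
go([mag(-.052,0,.1),mag(-.052,0,.04)],4.8)"
```

```text
clock 7.45 pos [0.4379 0.0103 0.1055] a -82.8 j7 -0.89 roll -0.487
-> (np.float64(0.5606), np.float64(0.0538), np.float64(0.1)) d [ 1.06  -0.232  0.053]
-> (np.float64(0.5606), np.float64(0.0538), np.float64(0.04)) d [ 1.056 -0.232  0.553]
```

```bash
python3 w.py w3 blank1
```

```text
7.5 [0.4367 0.0108 0.1041] a -82.8 [-0.525815    0.54510343  0.6596899   2.15923436 -0.58463843  0.61483096
 -0.89069364] cam [0.512 0.02  0.275]
blank1 0.97 [0.4374 0.0071 0.0221] [263. 201.]
blank1 0.7 [ 0.4111 -0.0904  0.0128] [355. 235.]
blank1 outline 0.92 ((441.997802734375, 11.921804428100586), (60.62702178955078, 29.800540924072266), 8.038751602172852)
blank1 outline 0.64 ((418.7453308105469, -86.947265625), (76.44490051269531, 31.325836181640625), 44.770240783691406)
```

View pics/w3.png

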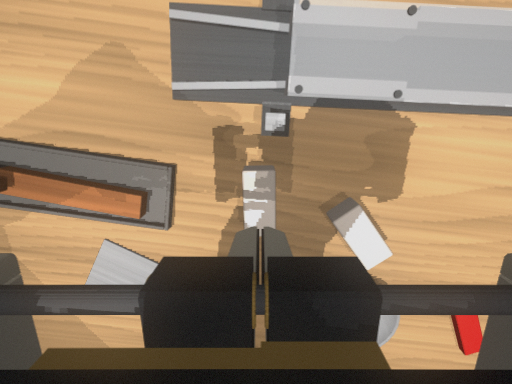

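Blank A is still in place at (260,195): I lifted before the fingers had closed. I'll retry with more closing time.

drive_tool:
  increments:
    - [[0.3,0,0,0,0],[0.3,0,0,0,0],[0.3,0,0,0,0],[0.3,0,0,0,0],[0.3,0,0,0,0],[0.3,0,0,0,0],[0.3,0,0,0,0],[0.3,0,0,0,0]]

```text
clock: 8.4
ee_pos: [0.4358, 0.0105, 0.1031]
eef_rot: [0.0, 0.998, 0.062, -0.0]
ft_force: [0.2, -0.0, 0.5]
finger_gap: 0.629
gripper_force: 0.0
```

drive_tool:
  increments:
    - [[0.3,0,0,0.3,0],[0.3,0,0,0.61,0],[0.3,0,0,0.61,0],[-1,0,0,0.61,0],[-1,0,0,0.61,0],[-1,0,0,0.61,0],[-1,0,0,0.61,0],[-1,0,0,0.61,0]]

```text
clock: 9.2
ee_pos: [0.4363, 0.0106, 0.0306]
eef_rot: [-0.0, 0.998, 0.063, 0.001]
ft_force: [0.4, -0.4, -0.6]
finger_gap: 0.273
gripper_force: 0.0
```

drive_tool:
  increments:
    - [[-1,0,0,0,0],[-1,0,0,0,0],[-1,0,0,0,0]]

```text
clock: 9.5
ee_pos: [0.4358, 0.0105, 0.0299]
eef_rot: [0.0, 0.998, 0.062, -0.0]
ft_force: [0.0, -0.6, -0.0]
finger_gap: 0.021
gripper_force: 0.0
```

drive_tool:
  increments:
    - [[-1,0,0,-0.3,0],[-1,0,0,-0.58,0],[-1,0,0,-0.58,0]]

```text
clock: 9.8
ee_pos: [0.4382, 0.0101, 0.1023]
eef_rot: [0.0, 0.998, 0.062, 0.003]
ft_force: [0.1, 0.3, 0.8]
finger_gap: 0.004
gripper_force: 0.0
```

```bash
python3 -c "
from h import *
go([mag(-.052,0,.1),mag(-.052,0,.04)],4.8)"
```

```text
clock 9.80 pos [0.4382 0.0101 0.1023] a -82.8 j7 -0.88 roll -0.487
-> (np.float64(0.5606), np.float64(0.0538), np.float64(0.1)) d [ 1.057 -0.235  0.026]
-> (np.float64(0.5606), np.float64(0.0538), np.float64(0.04)) d [ 1.054 -0.235  0.526]
```

```bash
python3 -c "
from h import *
f=r.grab_frame('side'); s,p,m=st(); print(p,pix(f,p),pix(f,p+m[:,2]*.019))
cv2.imwrite('pics/s1.png',cv2.resize(f['image'][120:320,130:380],None,fx=3,fy=3))
for d in r.mark_of(f,'blank1'): print(d['p'],world(f,d['xyz']).round(3),pix(f,world(f,d['xyz'])))
f=r.grab_frame('wrist'); print(pix(f,p+m[:,2]*.019),pix(f,(p[0],p[1],.03)))
"
```

```text
[0.43706816 0.01056567 0.10074626] [226.65963326 213.20982204] [227.21622028 218.11935522]
0.77 [ 0.414 -0.092  0.019] [246.59686195 265.12675933]
0.77 [ 0.429 -0.346  0.013] [325.63852669 341.83688083]
0.72 [0.718 0.032 0.016] [304.86676188 177.99012183]
0.57 [0.435 0.008 0.013] [228.82638973 235.97925086]
[260.44405734 224.29298832] [260.32677567 202.879995  ]
```

View pics/s1.png

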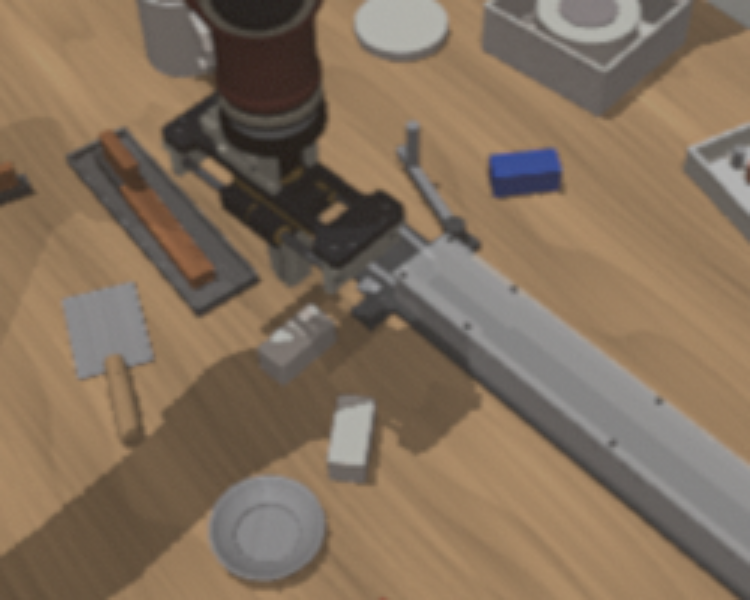

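The blank still lies under the closed fingers at crop (296,345). I'll go down open and look while the fingers are there.

drive_tool:
  increments:
    - [[0.1,0,0,0,0],[0.1,0,0,0,0],[0.1,0,0,0,0],[0.1,0,0,0,0],[0.1,0,0,0,0],[0.1,0,0,0,0],[0.1,0,0,0,0],[0.1,0,0,0,0]]

```text
clock: 10.75
ee_pos: [0.4358, 0.0105, 0.0995]
eef_rot: [0.0, 0.998, 0.062, 0.0]
ft_force: [0.7, -0.5, -1.0]
finger_gap: 0.547
gripper_force: 0.0
```

drive_tool:
  increments:
    - [[0.1,0,0,0.3,0],[0.1,0,0,0.58,0],[0.1,0,0,0.58,0],[0.1,0,0,0.58,0]]

```text
clock: 11.15
ee_pos: [0.4357, 0.0101, 0.0301]
eef_rot: [0.0, 0.998, 0.062, -0.0]
ft_force: [-0.1, 0.0, 0.4]
finger_gap: 0.549
gripper_force: 0.0
```

```bash
python3 -c "
from h import *
f=r.grab_frame('side'); s,p,m=st(); print(p,s['finger_gap'],pix(f,p),s['ft_force'])
a=cv2.resize(f['image'][170:290,170:320],None,fx=3.4,fy=3.4)
f=r.grab_frame('wrist'); b=cv2.resize(f['image'][150:330,190:340],(340,408)); print(pix(f,p))
cv2.imwrite('pics/s2.png',np.hstack([a,b[:a.shape[0]]])[:600,:800])
"
```

```text
[0.43639571 0.01007583 0.03070743] 0.5526207040264952 [228.45357099 230.9888994 ] [-0.24431001  0.19707883 -0.64847284]
[259.86931815 236.0832702 ]
```

View pics/s2.png

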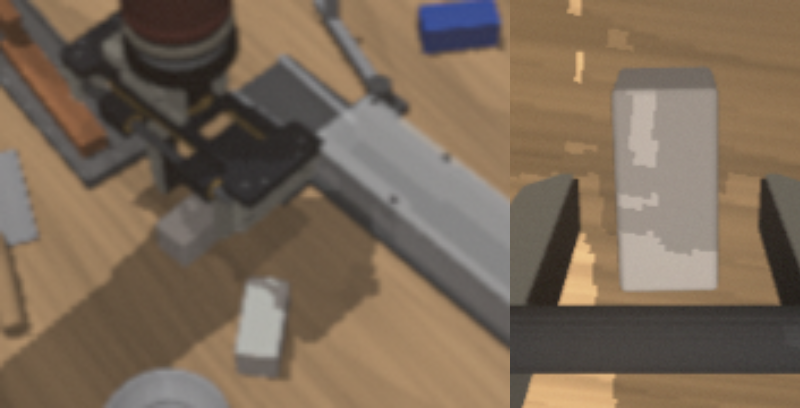

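The fingers straddle the blank properly in both views. I'll close now and watch.

drive_tool:
  increments:
    - [[-1,0,0,0,0],[-1,0,0,0,0],[-1,0,0,0,0],[-1,0,0,0,0],[-1,0,0,0,0],[-1,0,0,0,0],[-1,0,0,0,0]]

```text
clock: 11.95
ee_pos: [0.4358, 0.0105, 0.0298]
eef_rot: [0.0, 0.998, 0.062, -0.0]
ft_force: [-0.1, 0.1, -0.6]
finger_gap: 0.021
gripper_force: 0.0
```

```bash
python3 -c "
from h import *
s,p,m=st(); print(p,s['finger_gap'],s['gripper_force'],s['ft_force'])
f=r.grab_frame('wrist'); b=cv2.resize(f['image'][150:330,190:340],(500,600))
cv2.imwrite('pics/s3.png',b)
"
```

```text
[0.43579754 0.01045811 0.02982722] 0.021231838356497928 0.0 [-0.11018448  0.12549    -0.57639265]
```

View pics/s3.png

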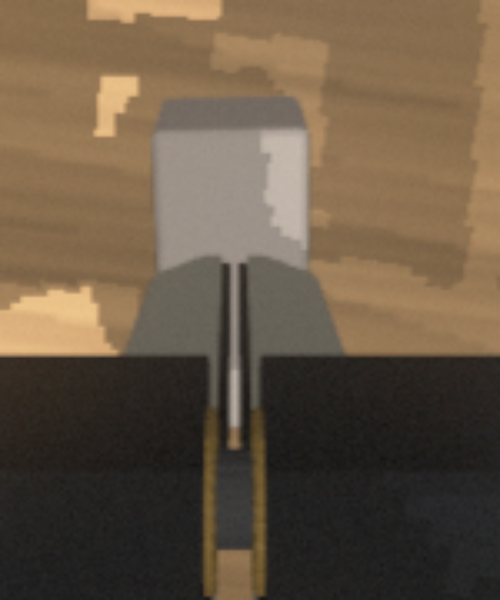

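The fingers close without meeting the blank, as if they were passing above it. I'll open, go 9 mm lower and close again, watching the force.

drive_tool:
  increments:
    - [[0.1,0,0,0,0],[0.1,0,0,0,0],[0.1,0,0,0,0],[0.1,0,0,0,0],[0.1,0,0,0,0],[0.1,0,0,0,0],[0.1,0,0,0,0],[0.1,0,0,0,0]]

```text
clock: 12.8
ee_pos: [0.4358, 0.0105, 0.0299]
eef_rot: [0.0, 0.998, 0.062, -0.0]
ft_force: [-0.6, 0.6, -0.7]
finger_gap: 0.542
gripper_force: 0.0
```

drive_tool:
  increments:
    - [[0.1,0,0,0.02,0],[0.1,0,0,0.04,0],[0.1,0,0,0.06,0],[0.1,0,0,0.075,0]]

```text
clock: 13.2
ee_pos: [0.4357, 0.0105, 0.0205]
eef_rot: [0.0, 0.998, 0.062, -0.0]
ft_force: [1.0, -0.3, 0.3]
finger_gap: 0.551
gripper_force: 0.0
```

drive_tool:
  increments:
    - [[-1,0,0,0,0],[-1,0,0,0,0],[-1,0,0,0,0],[-1,0,0,0,0],[-1,0,0,0,0],[-1,0,0,0,0],[-1,0,0,0,0]]

```text
clock: 13.9
ee_pos: [0.4359, 0.0105, 0.0209]
eef_rot: [-0.0, 0.998, 0.062, 0.0]
ft_force: [0.1, 0.0, 0.6]
finger_gap: 0.316
gripper_force: 29.9
```

It grips at TCP z=0.021, so the tips stand about 19 mm higher than the reading suggests. I'll take a deeper grip before lifting.

drive_tool:
  increments:
    - [[0,0,0,0,0],[0,0,0,0,0],[0,0,0,0,0],[0,0,0,0,0],[0,0,0,0.03,0],[0,0,0,0.05,0],[0,0,0,0.07,0],[0,0,0,0.07,0]]

```text
clock: 14.7
ee_pos: [0.4355, 0.0105, 0.0121]
eef_rot: [-0.0, 0.998, 0.062, -0.0]
ft_force: [-0.1, -0.3, 0.4]
finger_gap: 0.502
gripper_force: 0.0
```

drive_tool:
  increments:
    - [[-1,0,0,0,0],[-1,0,0,0,0],[-1,0,0,0,0],[-1,0,0,0,0],[-1,0,0,0,0],[-1,0,0,0,0],[-1,0,0,0,0]]

```text
clock: 15.4
ee_pos: [0.4359, 0.0105, 0.0125]
eef_rot: [0.0, 0.998, 0.062, 0.0]
ft_force: [-0.3, -0.3, 1.1]
finger_gap: 0.319
gripper_force: 29.9
```

drive_tool:
  increments:
    - [[-1,0,0,-0.3,0],[-1,0,0,-0.6,0],[-1,0,0,-0.7,0],[-1,0,0,-0.7,0]]

```text
clock: 15.8
ee_pos: [0.4368, 0.0107, 0.0978]
eef_rot: [-0.0, 0.998, 0.063, 0.002]
ft_force: [1.1, 0.9, -1.6]
finger_gap: 0.313
gripper_force: 29.9
```

```bash
python3 -c "
from h import *
go([mag(-.052,0,.1),mag(-.052,0,.022)],4.8)
f=r.grab_frame('side');s,p,m=st(); print(pix(f,p))
cv2.imwrite('pics/s4.png',cv2.resize(f['image'][150:290,150:320],None,fx=4,fy=4))"
```

```text
clock 15.80 pos [0.4368 0.0107 0.0978] a -82.8 j7 -0.86 roll -0.487
-> (np.float64(0.5606), np.float64(0.0538), np.float64(0.1)) d [ 1.069 -0.227 -0.015]
-> (np.float64(0.5606), np.float64(0.0538), np.float64(0.022)) d [ 1.067 -0.227  0.635]
[226.29901673 214.44004757]
```

View pics/s4.png

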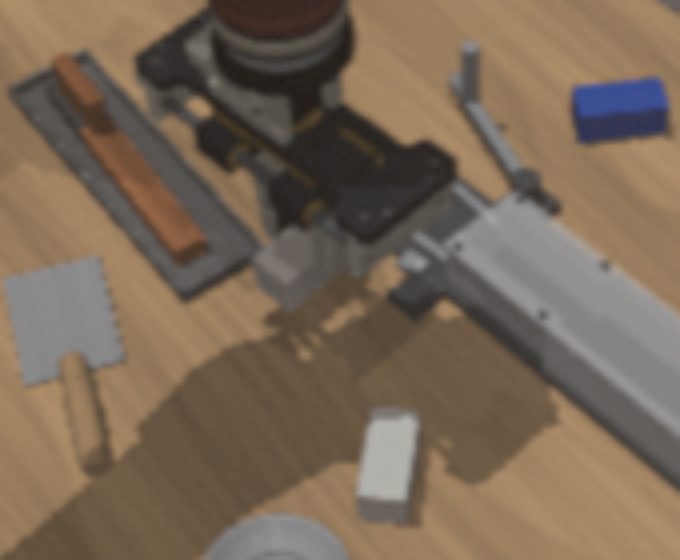

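Blank A is held and lifted. Now I'll carry it to the apron.

drive_tool:
  increments:
    - [[-1,0.5,-0.11,0,-0.15],[-1,1,-0.227,0,-0.487],[-1,1,-0.227,0,-0.487],[-1,1,-0.227,0,-0.487],[-1,1,-0.227,0,-0.487],[-1,1,-0.227,0,-0.487],[-1,1,-0.227,0,-0.487],[-1,1,-0.227,0,-0.487]]

```text
clock: 16.65
ee_pos: [0.5501, 0.0526, 0.0944]
eef_rot: [-0.001, 0.787, 0.617, -0.001]
ft_force: [0.1, 0.1, -1.8]
finger_gap: 0.315
gripper_force: 29.9
```

drive_tool:
  increments:
    - [[-1,0,0,0,-0.12],[-1,0,0,0,-0.12],[-1,0,0,0,-0.12],[-1,0,0,0,-0.12]]

```text
clock: 17.05
ee_pos: [0.5502, 0.0523, 0.0947]
eef_rot: [-0.002, 0.659, 0.752, -0.001]
ft_force: [-0.3, 0.6, -2.4]
finger_gap: 0.319
gripper_force: 29.9
```

```bash
python3 -c "
from h import *
go([mag(-.052,0,.022)],4.8)"; python3 w.py w4 magazine apron catch blank1;
```

```text
clock 17.05 pos [0.5502 0.0523 0.0947] a 7.5 j7 0.19 roll 0.015
-> (np.float64(0.5606), np.float64(0.0538), np.float64(0.022)) d [0.    0.09  0.605]
17.1 [0.5504 0.0523 0.0949] a 7.4 [-0.27559002  0.62557272  0.2202048   1.84516118 -0.20232165  0.69573428
  0.18954107] cam [0.54  0.128 0.264]
magazine outline 0.69 ((587.5614624023438, 91.29716491699219), (110.41575622558594, 128.27963256835938), 63.30521774291992)
apron 0.81 [0.5628 0.0566 0.0073] [275. 197.]
catch 0.83 [0.5072 0.0092 0.0202] [210. 241.]
blank1 0.81 [0.5477 0.0501 0.1039] [257. 246.]
blank1 0.7 [0.7191 0.0334 0.0142] [432. 242.]
blank1 outline 0.71 ((551.9498901367188, 23.82547378540039), (47.262168884277344, 98.23342895507812), 8.204035758972168)
blank1 outline 0.65 ((387.6448059082031, -102.45316314697266), (6.647881507873535, 15.765373229980469), 7.259530067443848)
blank1 outline 0.61 ((711.190185546875, 40.71058654785156), (29.27000617980957, 80.27084350585938), 58.586002349853516)
```

View pics/w4.png

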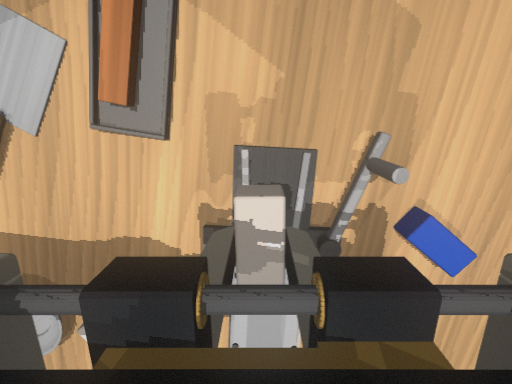

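The held blank is at (262,235) above the apron, whose rear corners are at (234,146) and (316,150). I'll check the magazine's position from these.

```bash
python3 -c "
from h import *
f=r.grab_frame('wrist')
a=ray(f,(234,146.5),.008);b=ray(f,(316,150),.008);print(a,b,(a+b)/2,np.linalg.norm(a-b), mag(-.1,0,0))
for p in [(245,152),(243,180),(308,155),(299,225)]: print(p,ray(f,p,.016).round(4))
print(pix(f,mag(-.1,.0175,.016)),pix(f,mag(-.1,.038,.008)),pix(f,mag(-.1,-.038,.008)))
go([mag(-.052,0,.022)],4.8)"
```

```text
[0.52046518 0.09882378 0.008     ] [0.59497132 0.1054312  0.008     ] [0.55771825 0.10212749 0.008     ] 0.07479854987922667 (np.float64(0.5566), np.float64(0.1017), np.float64(0.0))
(245, 152) [0.5313 0.0962 0.016 ]
(243, 180) [0.5324 0.0708 0.016 ]
(308, 155) [0.5871 0.1009 0.016 ]
(299, 225) [0.5904 0.0341 0.016 ]
[294.00971855 150.59607424] [315.36331654 150.62275086] [232.14144389 146.61511198]
clock 17.45 pos [0.5514 0.0526 0.0963] a 7.5 j7 0.19 roll 0.015
-> (np.float64(0.5606), np.float64(0.0538), np.float64(0.022)) d [0.    0.077 0.619]
```

drive_tool:
  increments:
    - [[-1,0,0.085,0,0.015],[-1,0,0.085,0.2,0.015],[-1,0,0.085,0.4,0.015],[-1,0,0.085,0.52,0.015],[-1,0,0.085,0.6,0.015],[-1,0,0.085,0.615,0.015],[-1,0,0.085,0.615,0.015]]

```text
clock: 18.15
ee_pos: [0.5619, 0.0538, 0.0228]
eef_rot: [0.0, 0.677, 0.736, 0.0]
ft_force: [-0.3, 0.6, -1.5]
finger_gap: 0.319
gripper_force: 29.9
```

```bash
python3 -c "
from h import *
go([mag(-.052,0,.022)],4.8); s=r.state(); print(s['ft_force'],s['finger_gap'])"
```

```text
clock 18.15 pos [0.5619 0.0538 0.0228] a 4.8 j7 0.18 roll 0.000
-> (np.float64(0.5606), np.float64(0.0538), np.float64(0.022)) d [ 0.001 -0.011  0.007]
[-0.29216792  0.58810763 -1.51980182] 0.31946731501256503
```

drive_tool:
  increments:
    - [[0,0,0,0,0],[0,0,0,0,0],[0,0,0,0,0],[0,0,0,0,0],[0,0,0,-0.4,0],[0,0,0,-0.8,0],[0,0,0,-0.8,0]]

```text
clock: 18.85
ee_pos: [0.5665, 0.0537, 0.125]
eef_rot: [0.005, 0.677, 0.736, 0.005]
ft_force: [0.1, -0.9, -0.3]
finger_gap: 0.5
gripper_force: 0.0
```

```bash
python3 -c "
from h import *
go([(.428,.271,.13)],-4.2)"
```

```text
clock 18.85 pos [0.5665 0.0537 0.125 ] a 4.8 j7 0.15 roll 0.050
-> (0.428, 0.271, 0.13) d [ 1.901 -0.998 -0.056]
```

drive_tool:
  increments:
    - [[0,0.95,-0.53,0,0.05],[0,0.95,-0.53,0,0.05],[0,0.95,-0.53,0,0.05],[0,0.95,-0.53,0,0.05]]

```text
clock: 19.25
ee_pos: [0.4849, 0.1676, 0.118]
eef_rot: [-0.002, 0.729, 0.684, -0.0]
ft_force: [0.3, 0.5, 1.1]
finger_gap: 0.502
gripper_force: 0.0
```

drive_tool:
  increments:
    - [[0,0.85,-0.6,0,0],[0,0.85,-0.6,0,0],[0,0.85,-0.6,0,0],[0,0.85,-0.6,0,0],[0,0.85,-0.6,0,0]]

```text
clock: 19.75
ee_pos: [0.4249, 0.2683, 0.1185]
eef_rot: [0.001, 0.733, 0.681, -0.0]
ft_force: [0.1, 0.5, 0.1]
finger_gap: 0.502
gripper_force: 0.0
```

```bash
python3 w.py w5 stick stick_tip stick_tray blank1;  python3 -c "
from h import *
go([(.428,.271,.022)],-4.2)"
```

```text
19.8 [0.4255 0.2673 0.1187] a -4.3 [-0.82643119  0.53721261  0.32590587  1.96650673 -0.26166428  0.67789921
 -0.41365799] cam [0.43  0.345 0.288]
stick 0.82 [0.4281 0.2729 0.0012] [263. 187.]
stick 0.6 [0.322  0.3333 0.0035] [153. 136.]
stick outline 0.72 ((424.09112548828125, 239.2432861328125), (147.58682250976562, 24.277509689331055), 85.88958740234375)
stick outline 0.68 ((286.5403137207031, 342.62115478515625), (20.765005111694336, 147.0509033203125), 79.8888931274414)
stick_tip 0.96 [0.2098 0.3572 0.0108] [ 28. 119.]
stick_tip 0.75 [0.418  0.1193 0.0115] [264. 316.]
stick_tray 0.95 [ 0.4262  0.2131 -0.0023] [265. 237.]
clock 20.10 pos [0.4249 0.268  0.1187] a -4.3 j7 -0.41 roll -0.001
-> (0.428, 0.271, 0.022) d [0.027 0.023 0.806]
```

View pics/w5.png

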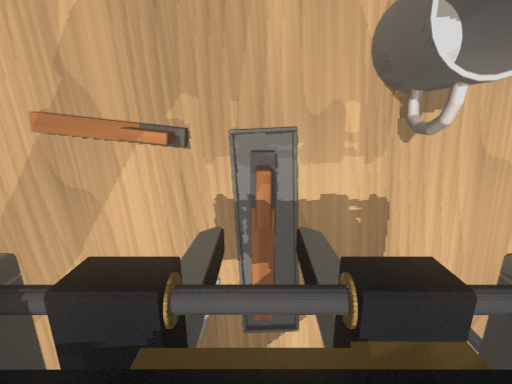

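The stick's fin is centred at about (263,200), between the fingers. The mug is well clear at upper right.

drive_tool:
  increments:
    - [[0,0.035,0.022,0.3,0],[0,0.035,0.022,0.6,0],[0,0.035,0.022,0.75,0],[0,0.035,0.022,0.8,0],[-1,0.035,0.022,0.8,0],[-1,0.035,0.022,0.8,0],[-1,0.035,0.022,0.8,0],[-1,0.035,0.022,0.8,0]]

```text
clock: 20.9
ee_pos: [0.4278, 0.2735, 0.0236]
eef_rot: [0.0, 0.732, 0.681, 0.001]
ft_force: [-0.5, 0.6, 0.3]
finger_gap: 0.203
gripper_force: 0.0
```

drive_tool:
  increments:
    - [[-1,0,0,0,0],[-1,0,0,0,0],[-1,0,0,0,0],[-1,0,0,0,0]]

```text
clock: 21.3
ee_pos: [0.4278, 0.2734, 0.0234]
eef_rot: [0.0, 0.732, 0.681, 0.001]
ft_force: [-0.4, -0.1, 6.2]
finger_gap: 0.146
gripper_force: 30.0
```

drive_tool:
  increments:
    - [[-1,0,0,-0.2,0],[-1,0,0,-0.4,0],[-1,0,0,-0.4,0],[-1,0,0,-0.4,0]]

```text
clock: 21.7
ee_pos: [0.4267, 0.273, 0.0702]
eef_rot: [-0.0, 0.732, 0.681, -0.0]
ft_force: [0.7, -0.7, -3.3]
finger_gap: 0.149
gripper_force: 30.0
```

```bash
sed -i 's/^O=np.array(\[.565,/O=np.array([.566,/' h.py; python3 -c "
from h import *
go([mag(-.255,0,.07)],4.8)"
```

```text
clock 21.70 pos [0.4267 0.273  0.0702] a -4.2 j7 -0.38 roll -0.050
-> (np.float64(0.5447), np.float64(0.2561), np.float64(0.07)) d [-0.069  0.991  0.001]
```

drive_tool:
  increments:
    - [[-1,-0.069,0.3,0,-0.02],[-1,-0.069,0.65,0,-0.05],[-1,-0.069,0.99,0,-0.05],[-1,-0.069,0.99,0,-0.05],[-1,-0.069,0.99,0,-0.05],[-1,-0.069,0.99,0,-0.05]]

```text
clock: 22.3
ee_pos: [0.5425, 0.2562, 0.0689]
eef_rot: [-0.001, 0.676, 0.736, -0.002]
ft_force: [-1.1, 0.9, -2.4]
finger_gap: 0.15
gripper_force: 30.0
```

```bash
python3 w.py w6 stick stick_tip blank1 apron;  python3 -c "
from h import *
go([mag(-.255,0,.03),mag(-.053,0,.03)],4.8)"
```

```text
22.35 [0.5426 0.2566 0.0694] a 4.9 [-0.62151598  0.7212714   0.23713325  1.72696443 -0.23774879  0.72553532
 -0.17649571] cam [0.536 0.333 0.238]
stick 0.93 [0.5433 0.2545 0.0462] [262. 227.]
stick outline 0.82 ((353.5637512207031, 331.4628601074219), (20.339744567871094, 27.138736724853516), 81.13056945800781)
stick outline 0.66 ((541.96533203125, 237.06016540527344), (30.59725570678711, 101.70268249511719), 3.7940850257873535)
blank1 outline 0.7 ((439.0140380859375, 258.06805419921875), (150.8374481201172, 64.03404235839844), 88.29415130615234)
clock 22.65 pos [0.5447 0.2565 0.0708] a 4.9 j7 -0.18 roll 0.000
-> (np.float64(0.5447), np.float64(0.2561), np.float64(0.03)) d [-0.003  0.     0.34 ]
-> (np.float64(0.5616), np.float64(0.0548), np.float64(0.03)) d [-1.686 -0.002  0.34 ]
```

View pics/w6.png

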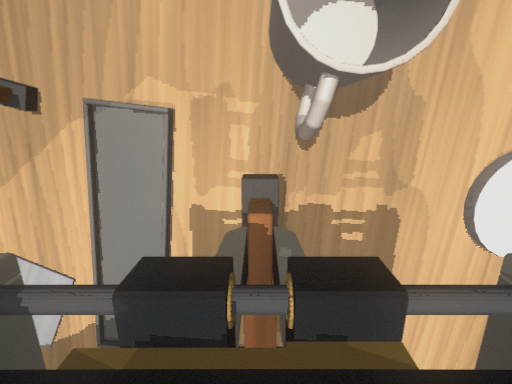

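The stick is held straight with its dark rear end visible at (260,190), and the tray is empty. I'll lower it and push.

drive_tool:
  increments:
    - [[-1,0,0,0.2,0],[-1,0,0,0.33,0],[-1,0,0,0.33,0],[-1,-0.15,0,0.33,0],[-1,-0.3,0,0.33,0],[-1,-0.5,0,0.33,0],[-1,-0.7,0,0.33,0],[-1,-0.7,0,0.33,0]]

```text
clock: 23.45
ee_pos: [0.554, 0.1651, 0.0327]
eef_rot: [0.003, 0.68, 0.733, -0.001]
ft_force: [-0.1, -0.9, -1.8]
finger_gap: 0.149
gripper_force: 30.0
```

drive_tool:
  increments:
    - [[-1,-0.2,0,0,0],[-1,-0.4,0,0,0],[-1,-0.6,0,0,0],[-1,-0.8,0,0,0],[-1,-0.95,0,0,0],[-1,-0.98,0,0,0],[-1,-0.98,0,0,0]]

```text
clock: 24.15
ee_pos: [0.5625, 0.0546, 0.0318]
eef_rot: [0.0, 0.677, 0.736, 0.0]
ft_force: [-0.0, -0.7, -1.9]
finger_gap: 0.148
gripper_force: 30.0
```

```bash
python3 -c "
from h import *
go([mag(-.053,0,.03),mag(-.27,0,.03)],4.8)
f=r.grab_frame('side'); cv2.imwrite('pics/s7.png',cv2.resize(f['image'][120:320,200:440],None,fx=3,fy=3))
for q in ['blank1','stick','stick_tip']:
  for d in r.mark_of(f,q): print(q,round(d['p'],2),world(f,d['xyz']).round(3))
print(mag(.13,0,.023))"
```

```text
clock 24.15 pos [0.5625 0.0546 0.0318] a 4.7 j7 0.14 roll -0.000
-> (np.float64(0.5616), np.float64(0.0548), np.float64(0.03)) d [ 0.002 -0.008  0.015]
-> (np.float64(0.5434), np.float64(0.2711), np.float64(0.03)) d [ 1.811 -0.01   0.015]
blank1 0.85 [ 0.412 -0.095  0.019]
blank1 0.79 [ 0.429 -0.343  0.01 ]
blank1 0.55 [0.718 0.034 0.015]
blank1 0.3 [ 0.563 -0.004  0.019]
stick 0.95 [0.324 0.334 0.002]
stick 0.61 [0.561 0.053 0.015]
stick_tip 0.66 [0.21  0.352 0.003]
stick_tip 0.24 [0.515 0.007 0.025]
(np.float64(0.5769), np.float64(-0.1275), np.float64(0.023))
```

View pics/s7.png

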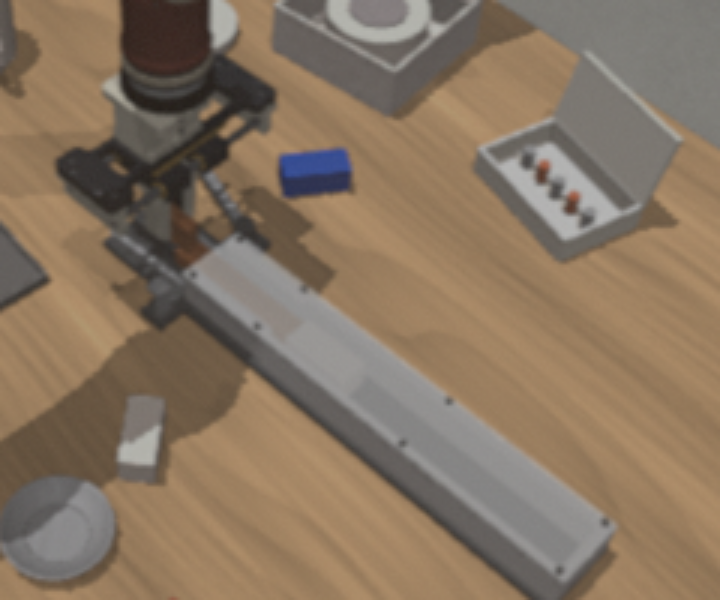

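Through the clear roof, blank A shows at crop (325,355) with the stick's tip behind it at (295,335). I'll push about 12 mm more for margin, retract, and park the stick on the bench in line behind the apron.

drive_tool:
  increments:
    - [[-1,-0.05,-0.008,0,0],[-1,-0.1,-0.008,0,0],[-1,-0.1,-0.008,0,0],[-1,0.3,0,0,0],[-1,0.6,0,0,0],[-1,0.9,0,0,0],[-1,0.9,0,0,0]]

```text
clock: 25.05
ee_pos: [0.5515, 0.1715, 0.0307]
eef_rot: [-0.002, 0.673, 0.74, 0.002]
ft_force: [0.4, 0.3, -2.3]
finger_gap: 0.145
gripper_force: 30.0
```

drive_tool:
  increments:
    - [[-1,0.3,0,-0.05,0],[-1,0.6,0,-0.05,0],[-1,0.92,0,-0.05,0],[-1,0.92,0,-0.05,0],[-1,0.92,0,0,0],[-1,0.92,0,0.07,0],[-1,0.92,0,0.07,0]]

```text
clock: 25.75
ee_pos: [0.5431, 0.2698, 0.021]
eef_rot: [-0.0, 0.678, 0.735, -0.002]
ft_force: [-0.3, -0.7, -2.1]
finger_gap: 0.148
gripper_force: 30.0
```

```bash
python3 -c "
from h import *
go([mag(-.27,0,.021)],4.8)
f=r.grab_frame('side')
for p in [(298.3,231.7),(319,246.7)]:
  w=ray(f,p,.03)[:2]-O; print(w@d_,w@l_)
for c in ['side','scene']:
  f=r.grab_frame(c)
  for d in r.mark_of(f,'blank1'): print(round(d['p'],2),world(f,d['xyz']).round(3))
  for d in r.outline_of(f,'blank1'): print(round(d['p'],2),topyaw(f,d['mask'],.015))
"
```

```text
clock 25.75 pos [0.5431 0.2698 0.021 ] a 4.6 j7 -0.18 roll -0.001
-> (np.float64(0.5434), np.float64(0.2711), np.float64(0.021)) d [ 0.011  0.004 -0.   ]
0.10400825569251586 -0.004458608643790223
0.16997758201224708 -0.001486025393700626
0.62 [0.719 0.033 0.016]
0.6 [ 0.414 -0.092  0.017]
0.94 ((415.7987060546875, -91.60457611083984), (80.4099349975586, 33.70909881591797), 44.536827087402344)
0.89 ((721.4280395507812, 35.290252685546875), (57.74714660644531, 69.99781036376953), 55.64516067504883)
0.65 ((431.01800537109375, -347.0111389160156), (76.95083618164062, 30.502450942993164), 40.35842514038086)
0.93 [0.721 0.035 0.015]
0.85 [ 0.437 -0.348  0.018]
0.84 ((717.947998046875, 35.707801818847656), (31.702157974243164, 89.17413330078125), 59.144412994384766)
0.83 ((427.42169189453125, -345.1153564453125), (90.76190948486328, 52.752071380615234), 36.140380859375)
0.65 ((412.2203674316406, -91.8392562866211), (81.33956146240234, 64.25971984863281), 44.828857421875)
```

drive_tool:
  increments:
    - [[-0.3,0,0,0,0],[-0.3,0,0,0,0],[-0.3,0,0,0,0],[-0.3,0,0,-0.3,0],[-0.3,0,0,-0.6,0],[0,0,0,-0.9,0],[0,0,0,-0.9,0]]

```text
clock: 26.8
ee_pos: [0.5475, 0.2742, 0.1364]
eef_rot: [0.002, 0.677, 0.736, 0.006]
ft_force: [1.7, 0.8, -0.0]
finger_gap: 0.469
gripper_force: 0.0
```

```bash
python3 -c "
from h import *
go([(.414,-.091,.13)],-45.5)"
```

```text
clock 26.80 pos [0.5475 0.2742 0.1364] a 4.8 j7 -0.22 roll 0.279
-> (0.414, -0.091, 0.13) d [-2.94  -1.364  0.026]
```

drive_tool:
  increments:
    - [[0,-0.98,-0.455,0,0],[0,-0.98,-0.455,0,0],[0,-0.98,-0.455,0,0],[0,-0.98,-0.455,0,0]]

```text
clock: 27.2
ee_pos: [0.4974, 0.1452, 0.1306]
eef_rot: [0.0, 0.68, 0.733, -0.002]
ft_force: [0.6, -0.2, -0.0]
finger_gap: 0.499
gripper_force: 0.0
```

drive_tool:
  increments:
    - [[0,-0.98,-0.455,0,0],[0,-0.98,-0.455,0,0],[0,-0.98,-0.455,0,0],[0,-0.98,-0.455,0,0]]

```text
clock: 27.6
ee_pos: [0.4532, 0.0254, 0.1306]
eef_rot: [0.0, 0.679, 0.734, -0.001]
ft_force: [0.2, 0.2, -0.9]
finger_gap: 0.498
gripper_force: 0.0
```

drive_tool:
  increments:
    - [[0.1,-0.98,-0.455,0,0.279],[0.1,-0.98,-0.455,0,0.279],[0.1,-0.98,-0.455,0,0.279],[0.1,-0.98,-0.455,0,0.279],[0.1,-0.98,-0.455,0,0.279],[0.1,-0.98,-0.455,0,0.279],[0.1,-0.98,-0.455,0,0.279],[0.1,-0.98,-0.455,0,0.279]]

```text
clock: 28.4
ee_pos: [0.4109, -0.0914, 0.1305]
eef_rot: [0.0, 0.924, 0.382, 0.0]
ft_force: [-0.5, -0.5, -0.1]
finger_gap: 0.554
gripper_force: 0.0
```

```bash
python3 w.py w8 blank1;  python3 -c "
from h import *
go([(.415,-.09,.0125)],-45.5)"
```

```text
28.45 [ 0.4107 -0.0916  0.1305] a -45.2 [-0.20000372  0.440246    0.51144181  2.16608726 -0.36848835  0.61800958
 -0.21362636] cam [ 0.464 -0.037  0.3  ]
blank1 0.96 [ 0.4144 -0.0908  0.0134] [262. 188.]
blank1 outline 0.7 ((415.9205322265625, -89.86488342285156), (67.17413330078125, 29.508399963378906), 42.62800979614258)
clock 28.55 pos [ 0.4104 -0.092   0.1306] a -45.3 j7 -0.21 roll 0.001
-> (0.415, -0.09, 0.0125) d [0.039 0.015 0.984]
```

drive_tool:
  increments:
    - [[0.1,0.04,0.012,0.3,0.007],[0.1,0.04,0.012,0.65,0.007],[0.1,0.04,0.012,0.9,0.007],[0.1,0.04,0.012,0.985,0.007],[0.1,0.04,0.012,0.985,0.007],[-1,0.04,0.012,0.985,0.007],[-1,0.04,0.012,0.985,0.007],[-1,0.04,0.012,0.985,0.007]]

```text
clock: 29.35
ee_pos: [0.4154, -0.0902, 0.0133]
eef_rot: [0.001, 0.929, 0.369, 0.001]
ft_force: [0.1, -0.2, 0.9]
finger_gap: 0.344
gripper_force: 0.4
```

drive_tool:
  increments:
    - [[-1,0,0,0,0],[-1,0,0,0,0],[-1,0,0,0,0],[-1,0,0,0,0],[-1,0,0,0,0]]

```text
clock: 29.85
ee_pos: [0.4155, -0.0904, 0.0133]
eef_rot: [0.001, 0.929, 0.369, 0.001]
ft_force: [0.7, -0.9, 7.2]
finger_gap: 0.322
gripper_force: 30.0
```

drive_tool:
  increments:
    - [[-1,0,0,-0.3,0],[-1,0,0,-0.6,0],[-1,0,0,-0.75,0],[-1,0,0,-0.75,0],[-1,0,0,-0.75,0]]

```text
clock: 30.35
ee_pos: [0.414, -0.0895, 0.1021]
eef_rot: [-0.0, 0.929, 0.37, -0.0]
ft_force: [0.3, -0.3, -2.1]
finger_gap: 0.318
gripper_force: 30.0
```

```bash
python3 -c "
from h import *
go([mag(-.052,0,.1)],4.8)"
```

```text
clock 30.35 pos [ 0.414  -0.0895  0.1021] a -46.6 j7 -0.17 roll -0.286
-> (np.float64(0.5616), np.float64(0.0538), np.float64(0.1)) d [ 1.714 -0.023  0.017]
```

drive_tool:
  increments:
    - [[-1,0.3,0,0,0],[-1,0.6,0,0,0],[-1,0.86,-0.012,0,0],[-1,0.86,-0.012,0,0]]

```text
clock: 30.75
ee_pos: [0.4908, -0.0135, 0.1003]
eef_rot: [-0.001, 0.928, 0.373, -0.0]
ft_force: [0.0, 1.0, -2.1]
finger_gap: 0.318
gripper_force: 30.0
```

drive_tool:
  increments:
    - [[-1,0.3,0,0,-0.04],[-1,0.6,0,0,-0.1],[-1,0.86,-0.012,0,-0.286],[-1,0.86,-0.012,0,-0.286],[-1,0.86,-0.012,0,-0.286],[-1,0.86,-0.012,0,-0.286],[-1,0.86,-0.012,0,-0.286],[-1,0.86,-0.012,0,-0.286]]

```text
clock: 31.55
ee_pos: [0.5615, 0.0529, 0.1011]
eef_rot: [-0.001, 0.678, 0.735, -0.001]
ft_force: [-0.4, -0.4, -2.6]
finger_gap: 0.319
gripper_force: 30.0
```

```bash
python3 -c "
from h import *
go([mag(-.052,0,.0235)],4.8); s=r.state(); print(s['finger_gap'])
f=r.grab_frame('wrist')
for d in r.outline_of(f,'blank1')[:3]: print(round(d['p'],2),topyaw(f,d['mask'],.12))
"
```

```text
clock 31.55 pos [0.5615 0.0529 0.1011] a 4.6 j7 0.17 roll -0.001
-> (np.float64(0.5616), np.float64(0.0538), np.float64(0.0235)) d [0.007 0.003 0.647]
0.31915053362073315
0.97 ((559.6822509765625, 60.90931701660156), (29.13212013244629, 61.402549743652344), 4.3032002449035645)
0.85 ((653.0980834960938, 73.37602233886719), (18.6583251953125, 49.31449890136719), 57.587013244628906)
```

drive_tool:
  increments:
    - [[-1,0,0,0.2,0],[-1,0,0,0.42,0],[-1,0,0,0.57,0],[-1,0,0,0.64,0],[-1,0,0,0.645,0],[-1,0,0,0.645,0]]

```text
clock: 32.25
ee_pos: [0.5632, 0.0536, 0.0255]
eef_rot: [0.0, 0.677, 0.736, 0.0]
ft_force: [0.3, 0.3, -2.3]
finger_gap: 0.321
gripper_force: 30.0
```

drive_tool:
  increments:
    - [[0,0,0,0,0],[0,0,0,0,0],[0,0,0,0,0],[0,0,0,0,0],[0,0,0,-0.4,0],[0,0,0,-0.75,0],[0,0,0,-0.75,0]]

```text
clock: 32.95
ee_pos: [0.5671, 0.0535, 0.1207]
eef_rot: [0.004, 0.677, 0.736, 0.005]
ft_force: [0.9, 0.5, 0.0]
finger_gap: 0.5
gripper_force: 0.0
```

drive_tool:
  increments:
    - [[0,0.9,0,0,0],[0,0.9,0,0,0],[0,0.9,0,0,0],[0,0.9,0,0,0]]

```text
clock: 33.35
ee_pos: [0.5525, 0.1644, 0.1143]
eef_rot: [-0.001, 0.675, 0.738, -0.0]
ft_force: [-0.3, 0.2, 0.1]
finger_gap: 0.497
gripper_force: 0.0
```

drive_tool:
  increments:
    - [[0,0.9,0,0,0],[0,0.9,0,0,0],[0,0.9,0,0,0],[0,0.9,0,0,0]]

```text
clock: 33.75
ee_pos: [0.5442, 0.2693, 0.1144]
eef_rot: [-0.0, 0.676, 0.737, -0.001]
ft_force: [-0.1, -0.5, 0.1]
finger_gap: 0.502
gripper_force: 0.0
```

```bash
python3 w.py w9 stick blank1;  python3 -c "
from h import *
go([(.5431,.2698,.022)],4.7)"
```

```text
33.8 [0.5449 0.2666 0.1146] a 4.7 [-0.67215827  0.67342375  0.29813379  1.6766259  -0.24789079  0.83016822
 -0.18449282] cam [0.537 0.346 0.284]
stick 0.79 [ 0.5452  0.2735 -0.003 ] [262. 187.]
stick 0.68 [0.3235 0.3344 0.0055] [ 34. 108.]
stick outline 0.98 ((333.56842041015625, 334.71710205078125), (21.870635986328125, 64.12516784667969), 80.688232421875)
stick outline 0.66 ((544.427978515625, 241.1046142578125), (24.830921173095703, 143.608642578125), 5.563904285430908)
blank1 outline 0.44 ((557.723876953125, 101.27326965332031), (24.442670822143555, 4.082279205322266), 5.004479885101318)
clock 34.00 pos [0.5454 0.2655 0.1152] a 4.5 j7 -0.19 roll -0.001
-> (0.5431, 0.2698, 0.022) d [ 0.038 -0.017  0.776]
```

Now grip the stick, lift 12 mm and push. The pose is the same, so the same strokes apply.

drive_tool:
  increments:
    - [[0,0.035,-0.01,0.3,0],[0,0.035,-0.01,0.6,0],[0,0.035,-0.01,0.76,0],[0,0.035,-0.01,0.77,0],[-1,0.035,-0.01,0.77,0],[-1,0.035,-0.01,0.77,0],[-1,0.035,-0.01,0.77,0],[-1,0.035,-0.01,0.77,0]]

```text
clock: 34.8
ee_pos: [0.5437, 0.2732, 0.0238]
eef_rot: [0.0, 0.677, 0.736, 0.001]
ft_force: [0.2, -0.7, -0.3]
finger_gap: 0.206
gripper_force: 0.0
```

drive_tool:
  increments:
    - [[-1,0,0,0,0],[-1,0,0,0,0],[-1,0,0,0,0],[-1,0,0,0,0],[-1,0,0,-0.05,0],[-1,0,0,-0.09,0],[-1,0,0,-0.09,0]]

```text
clock: 35.5
ee_pos: [0.5431, 0.273, 0.0337]
eef_rot: [0.0, 0.677, 0.736, 0.0]
ft_force: [0.5, 0.1, -2.2]
finger_gap: 0.15
gripper_force: 30.0
```

```bash
python3 -c "
from h import *
go([mag(-.255,0,.0325),mag(-.041,0,.0325)],4.8)
f=r.grab_frame('wrist')
for q in ['stick','blank1']:
  for d in r.outline_of(f,q): print(q,round(d['p'],2),topyaw(f,d['mask'],.05))"
```

```text
clock 35.50 pos [0.5431 0.273  0.0337] a 4.8 j7 -0.16 roll 0.000
-> (np.float64(0.5447), np.float64(0.2561), np.float64(0.0325)) d [-0.142  0.002  0.01 ]
-> (np.float64(0.5626), np.float64(0.0429), np.float64(0.0325)) d [-1.925e+00  1.000e-03  1.000e-02]
stick 0.89 ((541.029296875, 283.561767578125), (20.484392166137695, 69.94612121582031), 5.422683238983154)
```

drive_tool:
  increments:
    - [[-1,-0.2,0,0,0],[-1,-0.4,0,0,0],[-1,-0.6,0,0,0],[-1,-0.8,0,0,0],[-1,-0.95,0,0,0],[-1,-0.95,0,0,0]]

```text
clock: 36.25
ee_pos: [0.5529, 0.1551, 0.0333]
eef_rot: [0.001, 0.679, 0.734, -0.001]
ft_force: [-0.2, -0.7, -1.6]
finger_gap: 0.154
gripper_force: 30.0
```

drive_tool:
  increments:
    - [[-1,-0.2,0,0,0],[-1,-0.4,0,0,0],[-1,-0.6,0,0,0],[-1,-0.8,0,0,0],[-1,-0.95,0,0,0],[-1,-0.95,0,0,0]]

```text
clock: 36.85
ee_pos: [0.5625, 0.0435, 0.0334]
eef_rot: [0.001, 0.678, 0.735, -0.001]
ft_force: [0.1, -0.4, -2.0]
finger_gap: 0.147
gripper_force: 30.0
```

```bash
python3 -c "
from h import *
go([mag(-.041,0,.0325),mag(-.27,0,.025)],4.8)
f=r.grab_frame('side'); cv2.imwrite('pics/s10.png',cv2.resize(f['image'][120:320,200:440],None,fx=3,fy=3))"
```

```text
clock 36.85 pos [0.5625 0.0435 0.0334] a 4.6 j7 0.19 roll -0.001
-> (np.float64(0.5626), np.float64(0.0429), np.float64(0.0325)) d [-0.005  0.001  0.008]
-> (np.float64(0.5434), np.float64(0.2711), np.float64(0.025)) d [ 1.903 -0.006  0.067]
```

View pics/s10.png

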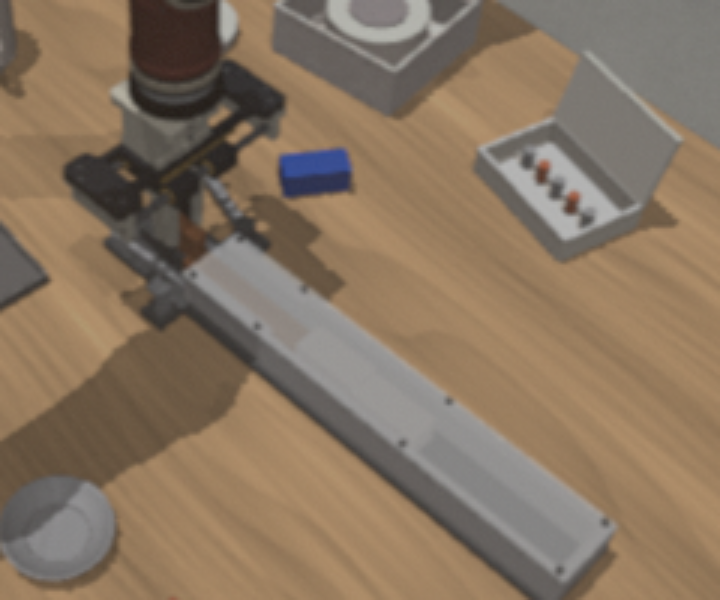

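Both blanks show in a row in the chamber at crop (330,350) and (400,410). I'll retract and park the stick again, then go for blank C.

drive_tool:
  increments:
    - [[-1,0.3,0,0,0],[-1,0.6,0,0,0],[-1,0.95,0,0,0],[-1,0.95,0,0,0]]

```text
clock: 37.3
ee_pos: [0.5501, 0.1725, 0.0329]
eef_rot: [-0.004, 0.671, 0.741, 0.003]
ft_force: [-0.2, 0.6, -1.9]
finger_gap: 0.149
gripper_force: 30.0
```

drive_tool:
  increments:
    - [[-1,0.3,0,-0.03,0],[-1,0.6,0,-0.03,0],[-1,0.95,0,-0.03,0],[-1,0.95,0,-0.03,0],[-1,0.95,0,0,0],[-1,0.95,0,0.065,0],[-1,0.95,0,0.07,0]]

```text
clock: 38.0
ee_pos: [0.5422, 0.2711, 0.0237]
eef_rot: [-0.0, 0.677, 0.736, -0.002]
ft_force: [-0.0, -0.5, -2.1]
finger_gap: 0.149
gripper_force: 30.0
```

```bash
python3 -c "
from h import *
go([(.543,.273,.0245)],4.8)
for c in ['side','scene']:
  f=r.grab_frame(c)
  for d in r.mark_of(f,'blank1'): print(round(d['p'],2),world(f,d['xyz']).round(3))
  for d in r.outline_of(f,'blank1'): print(round(d['p'],2),topyaw(f,d['mask'],.015))
"
```

```text
clock 38.00 pos [0.5422 0.2711 0.0237] a 4.7 j7 -0.15 roll -0.001
-> (0.543, 0.273, 0.0245) d [ 0.015  0.008 -0.007]
0.82 [0.721 0.03  0.017]
0.64 [ 0.453 -0.387  0.011]
0.86 ((720.7821655273438, 35.485679626464844), (54.71836853027344, 70.36238098144531), 58.173065185546875)
0.83 ((452.5434265136719, -388.3822326660156), (76.49098205566406, 33.811424255371094), 43.28634262084961)
0.69 [ 0.457 -0.39   0.016]
0.57 [0.718 0.034 0.019]
0.93 ((717.0193481445312, 36.60726547241211), (36.625797271728516, 92.51286315917969), 59.25764846801758)
0.87 ((452.1556701660156, -390.2118225097656), (86.60043334960938, 55.405601501464844), 43.742340087890625)
```

Blank C has been knocked aside, to about (0.455, -0.389). I'll release the stick and travel there.

drive_tool:
  increments:
    - [[-0.3,0,0,0,0],[-0.3,0,0,0,0],[-0.3,0,0,0,0],[-0.3,0,0,-0.3,0],[-0.3,0,0,-0.6,0],[0,0,0,-0.95,0],[0,0,0,-0.95,0]]

```text
clock: 39.0
ee_pos: [0.5473, 0.2744, 0.1455]
eef_rot: [0.002, 0.677, 0.736, 0.006]
ft_force: [0.3, 0.5, 0.0]
finger_gap: 0.469
gripper_force: 0.0
```

drive_tool:
  increments:
    - [[0,-0.98,-0.2,0,0],[0,-0.98,-0.2,0,0],[0,-0.98,-0.2,0,0],[0,-0.98,-0.2,0,0]]

```text
clock: 39.4
ee_pos: [0.5286, 0.1488, 0.1391]
eef_rot: [0.001, 0.68, 0.734, -0.001]
ft_force: [-0.2, 0.1, -0.7]
finger_gap: 0.502
gripper_force: 0.0
```

drive_tool:
  increments:
    - [[0,-0.98,-0.2,0,0],[0,-0.98,-0.2,0,0],[0,-0.98,-0.2,0,0],[0,-0.98,-0.2,0,0]]

```text
clock: 39.8
ee_pos: [0.5149, 0.032, 0.139]
eef_rot: [0.0, 0.679, 0.734, -0.0]
ft_force: [0.8, 0.7, 0.7]
finger_gap: 0.505
gripper_force: 0.0
```

drive_tool:
  increments:
    - [[0,-0.98,-0.2,0,0],[0,-0.98,-0.2,0,0],[0,-0.98,-0.2,0,0],[0,-0.98,-0.2,0,0]]

```text
clock: 40.2
ee_pos: [0.5015, -0.0859, 0.139]
eef_rot: [0.0, 0.678, 0.735, -0.0]
ft_force: [-0.0, 0.3, -0.2]
finger_gap: 0.5
gripper_force: 0.0
```

drive_tool:
  increments:
    - [[0,-0.98,-0.2,0,0.279],[0,-0.98,-0.2,0,0.279],[0,-0.98,-0.2,0,0.279],[0,-0.98,-0.2,0,0.279],[0,-0.98,-0.2,0,0.279],[0,-0.98,-0.2,0,0.279],[0,-0.98,-0.2,0,0.279]]

```text
clock: 40.9
ee_pos: [0.489, -0.1996, 0.1383]
eef_rot: [-0.001, 0.924, 0.382, 0.0]
ft_force: [1.0, -0.1, -0.1]
finger_gap: 0.498
gripper_force: 0.0
```

```bash
python3 w.py w11 blank1;  python3 -c "
from h import *
go([(.455,-.389,.13)],-46.5)"
```

```text
40.95 [ 0.4886 -0.2002  0.1384] a -44.9 [-1.33022443e-03  5.72822455e-01  5.35757463e-01  1.88132715e+00
 -3.99673950e-01  7.95932177e-01 -3.51194031e-02] cam [ 0.542 -0.146  0.308]
clock 41.05 pos [ 0.4879 -0.2016  0.1387] a -45.1 j7 -0.03 roll 0.008
-> (0.455, -0.389, 0.13) d [-1.297  0.912  0.071]
```

drive_tool:
  increments:
    - [[0.1,-0.65,0.45,0,0.008],[0.1,-0.65,0.45,0,0.008],[0.1,-0.65,0.45,0,0.008],[0.1,-0.65,0.45,0,0.008]]

```text
clock: 41.45
ee_pos: [0.4689, -0.2977, 0.139]
eef_rot: [-0.0, 0.93, 0.367, 0.0]
ft_force: [1.5, -0.1, -0.5]
finger_gap: 0.552
gripper_force: 0.0
```

drive_tool:
  increments:
    - [[0.1,-0.65,0.45,0,0],[0.1,-0.65,0.45,0,0],[0.1,-0.65,0.45,0,0],[0.1,-0.65,0.45,0,0],[0.1,-0.65,0.45,0,0]]

```text
clock: 41.95
ee_pos: [0.4508, -0.3868, 0.1386]
eef_rot: [-0.001, 0.929, 0.37, 0.001]
ft_force: [0.7, 0.8, 0.1]
finger_gap: 0.55
gripper_force: 0.0
```

```bash
python3 w.py w12 blank1;  python3 -c "
from h import *
go([(.455,-.389,.0125)],-46.5)"
```

```text
42.0 [ 0.4509 -0.3868  0.1387] a -46.6 [ 0.36185265  0.65933361  0.51647701  1.69517409 -0.40081572  0.89566366
  0.23003097] cam [ 0.505 -0.335  0.308]
blank1 0.65 [ 0.4506 -0.3916  0.0112] [264. 191.]
blank1 outline 0.86 ((453.472412109375, -388.2130126953125), (65.84478759765625, 29.843320846557617), 43.39973449707031)
clock 42.10 pos [ 0.4505 -0.3876  0.1389] a -46.6 j7 0.23 roll -0.001
-> (0.455, -0.389, 0.0125) d [0.018 0.035 1.053]
```

drive_tool:
  increments:
    - [[0.1,0.004,0.02,0.3,0],[0.1,0.004,0.02,0.65,0],[0.1,0.004,0.02,0.9,0],[0.1,0.004,0.02,1,0],[0.1,0.004,0.02,1,0]]

```text
clock: 42.6
ee_pos: [0.4509, -0.3898, 0.0178]
eef_rot: [-0.002, 0.93, 0.368, -0.001]
ft_force: [-0.2, 0.6, -0.2]
finger_gap: 0.551
gripper_force: 0.0
```

drive_tool:
  increments:
    - [[0.1,0,0,0.05,0],[0.1,0,0,0.05,0],[-1,0,0,0.05,0],[-1,0,0,0.05,0],[-1,0,0,0.05,0],[-1,0,0,0.05,0],[-1,0,0,0.05,0],[-1,0,0,0.05,0]]

```text
clock: 43.4
ee_pos: [0.4515, -0.3915, 0.0137]
eef_rot: [0.0, 0.93, 0.368, 0.0]
ft_force: [0.7, 0.4, 5.0]
finger_gap: 0.317
gripper_force: 30.0
```

drive_tool:
  increments:
    - [[-1,0,0,0,0],[-1,0,0,0,0],[-1,0,0,-0.3,0],[-1,0,0,-0.6,0],[-1,0,0,-0.75,0],[-1,0,0,-0.75,0],[-1,0,0,-0.75,0]]

```text
clock: 44.1
ee_pos: [0.4507, -0.3903, 0.1019]
eef_rot: [-0.001, 0.93, 0.368, -0.0]
ft_force: [0.4, 0.7, -1.1]
finger_gap: 0.32
gripper_force: 30.0
```

```bash
python3 -c "
from h import *
go([mag(-.052,0,.1)],4.8)"
```

```text
clock 44.10 pos [ 0.4507 -0.3903  0.1019] a -46.8 j7 0.26 roll -0.287
-> (np.float64(0.5616), np.float64(0.0538), np.float64(0.1)) d [ 3.206 -2.067  0.02 ]
```

drive_tool:
  increments:
    - [[-1,0.3,-0.19,0,0],[-1,0.6,-0.38,0,0],[-1,0.8,-0.517,0,0],[-1,0.8,-0.517,0,0]]

```text
clock: 44.5
ee_pos: [0.4796, -0.2726, 0.1001]
eef_rot: [-0.005, 0.928, 0.372, -0.001]
ft_force: [0.8, 0.9, -1.8]
finger_gap: 0.318
gripper_force: 30.0
```

drive_tool:
  increments:
    - [[-1,0.3,-0.19,0,0],[-1,0.6,-0.38,0,0],[-1,0.8,-0.517,0,0],[-1,0.8,-0.517,0,0]]

```text
clock: 44.9
ee_pos: [0.5066, -0.1631, 0.1006]
eef_rot: [-0.003, 0.928, 0.372, -0.001]
ft_force: [0.6, -0.1, -0.7]
finger_gap: 0.315
gripper_force: 30.0
```

drive_tool:
  increments:
    - [[-1,0.3,-0.19,0,0],[-1,0.6,-0.38,0,0],[-1,0.8,-0.517,0,0],[-1,0.8,-0.517,0,0]]

```text
clock: 45.3
ee_pos: [0.5341, -0.0533, 0.101]
eef_rot: [-0.002, 0.928, 0.371, -0.001]
ft_force: [0.3, 0.2, -1.5]
finger_gap: 0.317
gripper_force: 30.0
```

drive_tool:
  increments:
    - [[-1,0.3,-0.19,0,-0.04],[-1,0.6,-0.38,0,-0.08],[-1,0.8,-0.517,0,-0.287],[-1,0.8,-0.517,0,-0.287],[-1,0.8,-0.517,0,-0.287],[-1,0.8,-0.517,0,-0.287],[-1,0.8,-0.517,0,-0.287],[-1,0.8,-0.517,0,-0.287]]

```text
clock: 46.1
ee_pos: [0.5611, 0.0496, 0.102]
eef_rot: [-0.0, 0.678, 0.735, -0.001]
ft_force: [0.2, -0.1, -2.5]
finger_gap: 0.319
gripper_force: 30.0
```

```bash
python3 -c "
from h import *
go([mag(-.052,0,.0235)],4.8); s=r.state(); print(s['finger_gap'])
f=r.grab_frame('wrist')
for d in r.outline_of(f,'blank1')[:3]: print(round(d['p'],2),topyaw(f,d['mask'],.12))
f=r.grab_frame('side')
for q in ['gate_pin','blank1']:
  for d in r.mark_of(f,q)[:5]: print(q,round(d['p'],2),world(f,d['xyz']).round(3))
"
```

```text
clock 46.10 pos [0.5611 0.0496 0.102 ] a 4.6 j7 0.21 roll -0.001
-> (np.float64(0.5616), np.float64(0.0538), np.float64(0.0235)) d [0.035 0.008 0.654]
0.3191697246524805
0.86 ((559.1047973632812, 58.38906478881836), (29.16156005859375, 64.14391326904297), 5.163941860198975)
0.66 ((652.716552734375, 72.43439483642578), (19.347259521484375, 49.74444580078125), 58.35184097290039)
gate_pin 0.73 [0.545 0.267 0.005]
gate_pin 0.52 [0.64  0.101 0.066]
blank1 0.68 [0.561 0.059 0.1  ]
blank1 0.68 [0.719 0.032 0.015]
blank1 0.4 [0.427 0.218 0.002]
```

drive_tool:
  increments:
    - [[-1,0.035,0.006,0.2,0],[-1,0.035,0.006,0.42,0],[-1,0.035,0.006,0.57,0],[-1,0.035,0.006,0.64,0],[-1,0.035,0.006,0.652,0],[-1,0.035,0.006,0.652,0]]

```text
clock: 46.95
ee_pos: [0.5625, 0.0566, 0.0252]
eef_rot: [0.0, 0.677, 0.736, 0.0]
ft_force: [0.5, -0.3, -1.5]
finger_gap: 0.319
gripper_force: 30.0
```

drive_tool:
  increments:
    - [[0,0,0,0,0],[0,0,0,0,0],[0,0,0,0,0],[0,0,0,0,0],[0,0,0,-0.4,0],[0,0,0,-0.75,0],[0,0,0,-0.75,0]]

```text
clock: 47.65
ee_pos: [0.5663, 0.0565, 0.1205]
eef_rot: [0.004, 0.677, 0.736, 0.005]
ft_force: [0.6, -1.0, 0.1]
finger_gap: 0.502
gripper_force: 0.0
```

drive_tool:
  increments:
    - [[0,0.9,0,0,0],[0,0.9,0,0,0],[0,0.9,0,0,0],[0,0.9,0,0,0]]

```text
clock: 48.05
ee_pos: [0.5518, 0.1674, 0.114]
eef_rot: [-0.001, 0.675, 0.738, -0.0]
ft_force: [-0.3, -0.5, -0.6]
finger_gap: 0.499
gripper_force: 0.0
```

drive_tool:
  increments:
    - [[0,0.9,0,0,0],[0,0.9,0,0,0],[0,0.9,0,0,0],[0,0.9,0,0,0]]

```text
clock: 48.45
ee_pos: [0.5434, 0.2724, 0.1141]
eef_rot: [-0.0, 0.676, 0.737, -0.001]
ft_force: [0.6, -0.3, -0.0]
finger_gap: 0.497
gripper_force: 0.0
```

```bash
python3 w.py w13 stick blank1;  python3 -c "
from h import *
go([(.5425,.2710,.023)],4.7)"
```

```text
48.5 [0.5442 0.2697 0.1144] a 4.7 [-0.70068091  0.67957644  0.33829334  1.67549753 -0.28200529  0.83613826
 -0.158838  ] cam [0.536 0.349 0.283]
stick 0.67 [ 0.5472  0.2694 -0.004 ] [264. 194.]
stick 0.59 [0.3256 0.3344 0.0072] [ 36. 111.]
stick outline 0.74 ((333.2469787597656, 334.9671630859375), (22.268959045410156, 65.35199737548828), 80.63858795166016)
stick outline 0.69 ((544.2649536132812, 242.40928649902344), (24.077428817749023, 139.48643493652344), 4.941845893859863)
blank1 outline 0.56 ((556.8864135742188, 105.9083480834961), (26.67070198059082, 9.49380874633789), 5.004594326019287)
clock 48.70 pos [0.5447 0.2686 0.115 ] a 4.5 j7 -0.16 roll -0.001
-> (0.5425, 0.271, 0.023) d [ 0.023 -0.017  0.766]
```

drive_tool:
  increments:
    - [[0,0,-0.01,0.3,0],[0,0,-0.01,0.6,0],[0,0,-0.01,0.75,0],[0,0,-0.01,0.76,0],[-1,0,-0.01,0.76,0],[-1,0,-0.01,0.76,0],[-1,0,-0.01,0.76,0],[-1,0,-0.01,0.76,0]]

```text
clock: 49.5
ee_pos: [0.5433, 0.2721, 0.0248]
eef_rot: [0.0, 0.677, 0.736, 0.001]
ft_force: [-0.2, -0.7, 0.2]
finger_gap: 0.208
gripper_force: 0.0
```

drive_tool:
  increments:
    - [[-1,0,0,0,0],[-1,0,0,0,0],[-1,0,0,0,0],[-1,0,0,0,0],[-1,0,0,-0.05,0],[-1,0,0,-0.09,0],[-1,0,0,-0.09,0]]

```text
clock: 50.2
ee_pos: [0.5427, 0.2719, 0.0347]
eef_rot: [0.0, 0.677, 0.736, 0.0]
ft_force: [-0.4, -0.3, -2.3]
finger_gap: 0.151
gripper_force: 30.0
```

```bash
python3 -c "
from h import *
go([mag(-.255,0,.0325),mag(-.042,0,.0325)],4.8)
print(r.state()['finger_gap'])"
```

```text
clock 50.20 pos [0.5427 0.2719 0.0347] a 4.8 j7 -0.12 roll 0.000
-> (np.float64(0.5447), np.float64(0.2561), np.float64(0.0325)) d [-0.132  0.006  0.018]
-> (np.float64(0.5625), np.float64(0.0439), np.float64(0.0325)) d [-1.907  0.005  0.018]
0.1506830609543912
```

drive_tool:
  increments:
    - [[-1,-0.2,0,0,0],[-1,-0.4,0,0,0],[-1,-0.6,0,0,0],[-1,-0.8,0,0,0],[-1,-0.95,0,0,0],[-1,-0.95,0,0,0]]

```text
clock: 50.8
ee_pos: [0.5525, 0.154, 0.0343]
eef_rot: [0.001, 0.679, 0.734, -0.001]
ft_force: [-0.3, -0.4, -2.5]
finger_gap: 0.151
gripper_force: 30.0
```

drive_tool:
  increments:
    - [[-1,-0.2,0,0,0],[-1,-0.4,0,0,0],[-1,-0.6,0,0,0],[-1,-0.8,0,0,0],[-1,-0.95,0,0,0],[-1,-0.95,0,0,0]]

```text
clock: 51.4
ee_pos: [0.5621, 0.0428, 0.0344]
eef_rot: [0.001, 0.678, 0.735, -0.0]
ft_force: [-0.7, 0.7, -2.3]
finger_gap: 0.15
gripper_force: 30.0
```

```bash
cat > prof.py <<'E'
from h import *
# brightness along the chamber axis (rectified at top of blanks, seen through roof)
for n in ["side","scene"]:
    f=r.grab_frame(n); im=f["image"].astype(np.float32)
    row=[]
    for x in np.arange(0,.385,.008):
        v=[]
        for y in (-.006,0,.006):
            u=pix(f,mag(x,y,.038)); v.append(cv2.getRectSubPix(im,(1,1),(float(u[0]),float(u[1])))[0,0])
        c=np.mean(v,0); row.append(f"{int(x*1000)}:{c.mean():.0f}/{c[2]-c[0]:.0f}")
    print(n,*row)
E
python3 prof.py; python3 -c "
from h import *
go([mag(-.042,0,.0325)],4.8)
print(r.state()['ft_force'])"
```

```text
side 0:139/9 8:137/8 16:137/9 24:137/8 32:138/9 40:137/9 48:138/9 56:138/10 64:138/9 72:138/9 80:139/9 88:138/9 96:139/9 104:139/10 112:144/6 120:151/4 128:151/4 136:151/4 144:151/4 152:151/4 160:151/4 168:151/4 176:150/5 184:151/4 192:151/4 200:151/5 208:151/5 216:151/4 224:151/5 232:151/4 240:149/4 248:151/4 256:151/4 264:150/4 272:150/4 280:150/5 288:151/5 296:150/5 304:148/4 312:137/2 320:137/2 328:137/2 336:137/2 344:137/2 352:136/2 360:136/1 368:137/1 376:136/2 384:146/3
scene 0:137/9 8:138/7 16:139/7 24:139/8 32:139/8 40:139/8 48:139/8 56:139/8 64:139/8 72:139/7 80:139/8 88:139/8 96:139/8 104:139/8 112:142/5 120:144/4 128:144/4 136:144/4 144:144/4 152:145/4 160:144/4 168:144/4 176:144/4 184:144/4 192:144/4 200:144/4 208:144/4 216:144/4 224:144/4 232:145/4 240:143/4 248:144/4 256:144/4 264:144/4 272:144/4 280:144/4 288:144/4 296:144/4 304:143/4 312:142/2 320:142/1 328:142/2 336:142/2 344:141/2 352:141/2 360:141/1 368:141/2 376:141/2 384:142/2
clock 51.50 pos [0.5618 0.046  0.0342] a 4.9 j7 0.23 roll 0.000
-> (np.float64(0.5625), np.float64(0.0439), np.float64(0.0325)) d [-0.018  0.005  0.014]
[-0.34541697  1.4572278  -2.23884217]
```

The profile shows three blanks end to end at x ≈ 112–306 mm, so all are in the chamber. Now I'll retract, park the stick, shut the gate, then return the stick.

drive_tool:
  increments:
    - [[-1,0.3,0,0,0],[-1,0.6,0,0,0],[-1,0.95,0,0,0],[-1,0.95,0,0,0]]

```text
clock: 51.9
ee_pos: [0.5497, 0.171, 0.0338]
eef_rot: [-0.004, 0.671, 0.741, 0.002]
ft_force: [-0.0, 0.9, -2.2]
finger_gap: 0.148
gripper_force: 30.0
```

drive_tool:
  increments:
    - [[-1,0.3,0,-0.03,0],[-1,0.6,0,-0.03,0],[-1,0.96,0,-0.03,0],[-1,0.96,0,-0.03,0],[-1,0.96,0,0,0],[-1,0.96,0,0.065,0],[-1,0.96,0,0.07,0]]

```text
clock: 52.6
ee_pos: [0.5417, 0.2711, 0.0246]
eef_rot: [-0.0, 0.678, 0.736, -0.002]
ft_force: [-0.8, -0.4, -1.8]
finger_gap: 0.148
gripper_force: 30.0
```

drive_tool:
  increments:
    - [[-0.3,0,0,0,0],[-0.3,0,0,0,0],[-0.3,0,0,0,0],[-0.3,0,0,-0.3,0],[-0.3,0,0,-0.6,0],[0,0,0,-0.98,0],[0,0,0,-0.98,0]]

```text
clock: 53.3
ee_pos: [0.5473, 0.2743, 0.1507]
eef_rot: [0.003, 0.677, 0.736, 0.007]
ft_force: [0.3, 0.4, 0.9]
finger_gap: 0.469
gripper_force: 0.0
```

```bash
python3 -c "
from h import *
q=1.89; go([mag(-.012-.085*np.sin(q),.055-.085*np.cos(q),.14)],4.8)
for c in ['side','scene','wrist']:
  f=r.grab_frame(c)
  for q in ['gate_pin','stick','mug']:
   for d in r.mark_of(f,q)[:3]: print(c,q,round(d['p'],2),world(f,d['xyz']).round(4))
"
```

```text
clock 53.30 pos [0.5473 0.2743 0.1507] a 4.8 j7 -0.17 roll -0.000
-> (np.float64(0.6396), np.float64(0.1012), np.float64(0.14)) d [-1.502  0.645  0.09 ]
side gate_pin 0.56 [0.639  0.1026 0.0673]
side gate_pin 0.4 [ 0.573  -0.0872  0.0051]
side stick 0.8 [0.3272 0.3334 0.0008]
side stick 0.6 [0.5426 0.2657 0.0009]
side mug 0.64 [ 0.5729  0.4011 -0.0013]
scene gate_pin 0.6 [0.6316 0.1059 0.0678]
scene stick 0.77 [ 0.3247  0.3379 -0.0008]
scene stick 0.24 [ 0.5647  0.0047 -0.0017]
scene mug 0.69 [ 0.5791  0.3945 -0.001 ]
wrist stick 0.82 [0.5432 0.2725 0.001 ]
wrist stick 0.74 [0.3252 0.3339 0.0055]
wrist mug 0.91 [0.5784 0.3977 0.0012]
```

drive_tool:
  increments:
    - [[0,-0.7,0.32,0,0],[0,-0.7,0.32,0,0],[0,-0.7,0.32,0,0],[0,-0.7,0.32,0,0]]

```text
clock: 54.3
ee_pos: [0.5884, 0.1909, 0.1435]
eef_rot: [0.0, 0.678, 0.735, -0.0]
ft_force: [0.1, 1.4, 0.3]
finger_gap: 0.502
gripper_force: 0.0
```

drive_tool:
  increments:
    - [[0,-0.7,0.32,0,0],[0,-0.7,0.32,0,0],[0,-0.7,0.32,0,0],[0,-0.7,0.32,0,0],[0,-0.7,0.32,0,0],[0,-0.7,0.32,0,0]]

```text
clock: 54.9
ee_pos: [0.6322, 0.1153, 0.1434]
eef_rot: [-0.001, 0.675, 0.738, 0.0]
ft_force: [1.0, 0.5, -0.6]
finger_gap: 0.503
gripper_force: 0.0
```

```bash
python3 -c "
from h import *
q=1.89; go([mag(-.012-.085*np.sin(q),.055-.085*np.cos(q),.055)],4.8)
for i in range(2):
  f=r.grab_frame('wrist')
  for d in r.mark_of(f,'gate_pin')[:3]: print(round(d['p'],2),world(f,d['xyz']).round(4),pix(f,world(f,d['xyz'])))
  for d in r.outline_of(f,'gate_pin')[:2]:
    ys,xs=np.nonzero(d['mask']); print(d['p'],xs.min(),xs.max(),ys.min(),ys.max())
"
```

```text
clock 54.90 pos [0.6322 0.1153 0.1434] a 5.1 j7 0.10 roll 0.001
-> (np.float64(0.6396), np.float64(0.1012), np.float64(0.055)) d [-0.124  0.051  0.736]
0.64 [0.6386 0.1027 0.0687] [266.6925561  216.85499493]
0.98 232 276 179 280
0.87 [0.6378 0.1057 0.0681] [265.7308907  211.69578791]
```

drive_tool:
  increments:
    - [[0,-0.11,0.05,0,0],[0,-0.11,0.05,0.3,0],[0,-0.11,0.05,0.6,0],[0,-0.11,0.05,0.72,0],[0,-0.11,0.05,0.73,0],[-1,-0.11,0.05,0.73,0],[-1,-0.11,0.05,0.73,0],[-1,-0.11,0.05,0.73,0]]

```text
clock: 56.0
ee_pos: [0.6415, 0.0995, 0.0578]
eef_rot: [0.001, 0.677, 0.736, 0.001]
ft_force: [-0.5, -0.0, 0.1]
finger_gap: 0.291
gripper_force: 0.0
```

drive_tool:
  increments:
    - [[-1,0,0,0,0],[-1,0,0,0,0],[-1,0,0,0,0],[-1,0,0,0,0],[-1,0,0,0,0],[-1,0,0,0,0]]

```text
clock: 56.6
ee_pos: [0.6408, 0.0995, 0.0567]
eef_rot: [0.0, 0.677, 0.736, 0.0]
ft_force: [-0.3, -0.2, 5.4]
finger_gap: 0.118
gripper_force: 30.0
```

```bash
cat > arc.py <<'E'
from h import *
s,p,m=st(); print(s["clock"],p.round(4),s["finger_gap"],s["gripper_force"],s["ft_force"])
w=p[:2]-O; x,y=w@d_,w@l_; print("mag",x.round(4),y.round(4)); q0=np.arctan2(-(x+.012),-(y-.055)); print("q",q0,"rad",np.hypot(x+.012,y-.055))
for q in list(np.arange(q0-.25,0,-.25))+[0]:
    t=np.array(mag(-.012-.085*np.sin(q),.055-.085*np.cos(q),p[2])); print(round(q,2),(m.T@(t-p)/.12).round(3))
E
python3 arc.py
```

```text
56.6 [0.6408 0.0995 0.0567] 0.11760972013545434 30.002054572105408 [-0.30835385 -0.19411654  5.39846465]
mag -0.0909 0.0827
q 1.9081628247519338 rad 0.08358855793023018
1.66 [ 0.049 -0.169 -0.   ]
1.41 [ 0.042 -0.345 -0.   ]
1.16 [-0.008 -0.515 -0.001]
0.91 [-0.098 -0.666 -0.001]
0.66 [-0.224 -0.791 -0.001]
0.41 [-0.376 -0.881 -0.001]
0.16 [-0.545 -0.93  -0.001]
0 [-0.658 -0.939 -0.001]
```

drive_tool:
  increments:
    - [[-1,0.03,-0.085,0,0],[-1,0.049,-0.169,0,0],[-1,0.05,-0.26,0,0],[-1,0.042,-0.345,0,0],[-1,0.02,-0.43,0,0],[-1,-0.008,-0.515,0,0],[-1,-0.05,-0.59,0,0],[-1,-0.098,-0.666,0,0]]

```text
clock: 57.4
ee_pos: [0.5627, 0.0834, 0.0567]
eef_rot: [0.0, 0.676, 0.737, 0.002]
ft_force: [3.1, 3.1, 3.5]
finger_gap: 0.121
gripper_force: 30.0
```

```bash
python3 arc.py
```

```text
57.4 [0.5627 0.0834 0.0567] 0.12077533042337801 29.993759393692017 [3.05801616 3.14322257 3.54935637]
mag -0.0814 0.0035
q 0.9323333071278173 rad 0.08643025741624634
0.68 [-0.131 -0.121 -0.001]
0.43 [-0.281 -0.215 -0.002]
0.18 [-0.449 -0.269 -0.002]
0 [-0.578 -0.281 -0.003]
```

drive_tool:
  increments:
    - [[-1,-0.065,-0.065,0,0],[-1,-0.131,-0.121,0,0],[-1,-0.205,-0.175,0,0],[-1,-0.281,-0.215,0,0],[-1,-0.365,-0.248,0,0],[-1,-0.449,-0.269,0,0],[-1,-0.53,-0.277,0,0],[-1,-0.58,-0.28,0,0]]

```text
clock: 58.2
ee_pos: [0.5348, 0.0079, 0.0566]
eef_rot: [0.001, 0.677, 0.736, 0.001]
ft_force: [1.9, 3.6, 5.8]
finger_gap: 0.12
gripper_force: 30.0
```

drive_tool:
  increments:
    - [[-1,-0.02,0,0,0],[-1,-0.02,0,0,0],[-1,-0.02,0,0,0]]

```text
clock: 58.5
ee_pos: [0.5348, 0.0073, 0.0565]
eef_rot: [-0.0, 0.677, 0.736, 0.001]
ft_force: [1.7, 3.7, 6.6]
finger_gap: 0.119
gripper_force: 30.0
```

```bash
python3 arc.py
```

```text
58.5 [0.5348 0.0073 0.0565] 0.11880722189276433 30.001363456249237 [1.74082868 3.73856729 6.61171152]
mag -0.0079 -0.0306
q -0.047507806085369614 rad 0.08572702221772946
0 [0.034 0.005 0.   ]
```

drive_tool:
  increments:
    - [[-1,-0.03,0,0,0],[-1,-0.06,0,0,0],[-1,-0.06,0,0,0],[-1,-0.06,0,0,0]]

```text
clock: 58.9
ee_pos: [0.5348, 0.0071, 0.0565]
eef_rot: [-0.004, 0.675, 0.738, 0.004]
ft_force: [0.6, 13.1, 8.8]
finger_gap: 0.12
gripper_force: 30.0
```

```bash
python3 arc.py
```

```text
58.9 [0.5348 0.0071 0.0565] 0.11973710496209722 30.0041002035141 [ 0.63201629 13.12670526  8.82266925]
mag -0.0077 -0.0306
q -0.04998200084804167 rad 0.08574327605881454
0 [0.035 0.005 0.   ]
```

The gate is at its stop: the force rises to 13 N with no movement. Releasing.

drive_tool:
  increments:
    - [[-0.3,0,0,0,0],[-0.3,0,0,0,0],[-0.3,0,0,0,0],[-0.3,0,0,0,0],[-0.3,0,0,-0.3,0],[0,0,0,-0.7,0],[0,0,0,-0.7,0]]

```text
clock: 59.6
ee_pos: [0.5387, -0.0023, 0.1452]
eef_rot: [0.005, 0.677, 0.736, 0.004]
ft_force: [0.4, -0.2, 0.6]
finger_gap: 0.471
gripper_force: 0.0
```

drive_tool:
  increments:
    - [[0,0.9,0,0,0],[0,0.9,0,0,0],[0,0.9,0,0,0],[0,0.9,0,0,0]]

```text
clock: 60.0
ee_pos: [0.5248, 0.109, 0.1391]
eef_rot: [-0.001, 0.675, 0.738, -0.001]
ft_force: [0.5, -0.4, 0.2]
finger_gap: 0.501
gripper_force: 0.0
```

```bash
python3 -c "
from h import *
print('home pin',mag(-.012,-.03,.065)); go([(.543,.271,.125)],4.8)
for c in ['side','scene','wrist']:
  f=r.grab_frame(c)
  for q in ['gate_pin','stick']:
   for d in r.mark_of(f,q)[:3]: print(c,q,round(d['p'],2),world(f,d['xyz']).round(4))
"
```

```text
home pin (np.float64(0.5351), np.float64(0.0114), np.float64(0.065))
clock 60.00 pos [0.5248 0.109  0.1391] a 5.1 j7 0.09 roll 0.002
-> (0.543, 0.271, 0.125) d [1.331 0.271 0.118]
side gate_pin 0.57 [0.5378 0.0091 0.0718]
side stick 0.98 [0.5433 0.2669 0.0006]
side stick 0.97 [0.3255 0.3349 0.0062]
side stick 0.16 [0.5584 0.0521 0.0046]
scene gate_pin 0.71 [0.5274 0.015  0.0674]
scene stick 0.71 [0.5414 0.2718 0.0041]
scene stick 0.57 [0.3263 0.3359 0.001 ]
wrist gate_pin 0.64 [0.5381 0.0141 0.067 ]
wrist stick 0.68 [ 0.5478  0.2696 -0.0019]
```

drive_tool:
  increments:
    - [[0,0.66,0.135,0,0],[0,0.66,0.135,0,0],[0,0.66,0.135,0,0],[0,0.66,0.135,0,0]]

```text
clock: 60.85
ee_pos: [0.5351, 0.1873, 0.1398]
eef_rot: [0.0, 0.676, 0.737, -0.0]
ft_force: [0.3, -0.4, -1.2]
finger_gap: 0.501
gripper_force: 0.0
```

drive_tool:
  increments:
    - [[0,0.66,0.135,0.1,0],[0,0.66,0.135,0.1,0],[0,0.66,0.135,0.1,0],[0,0.66,0.135,0.1,0],[0,0.66,0.135,0.1,0],[0,0.66,0.135,0.1,0]]

```text
clock: 61.45
ee_pos: [0.5453, 0.2647, 0.1285]
eef_rot: [0.001, 0.678, 0.735, -0.0]
ft_force: [-0.0, 0.3, 0.0]
finger_gap: 0.501
gripper_force: 0.0
```

```bash
python3 w.py w14 stick;  python3 -c "
from h import *
go([(.5425,.271,.0245)],4.8)"
```

```text
61.5 [0.5452 0.2653 0.1284] a 4.6 [-0.69324553  0.65962815  0.33778781  1.66689607 -0.2697446   0.86120412
 -0.16344269] cam [0.538 0.341 0.298]
stick 0.68 [ 0.5486  0.2671 -0.0042] [264. 186.]
stick 0.63 [0.3228 0.3326 0.0054] [ 42. 106.]
stick outline 0.71 ((328.6540832519531, 336.0093994140625), (21.382915496826172, 73.03211212158203), 80.08106994628906)
stick outline 0.69 ((543.2155151367188, 233.19203186035156), (23.850839614868164, 155.97145080566406), 4.499476432800293)
clock 61.60 pos [0.545  0.2662 0.1283] a 4.7 j7 -0.16 roll -0.000
-> (0.5425, 0.271, 0.0245) d [ 0.042 -0.018  0.865]
```

drive_tool:
  increments:
    - [[0,0.04,-0.018,0.3,0],[0,0.04,-0.018,0.6,0],[0,0.04,-0.018,0.82,0],[0,0.04,-0.018,0.86,0],[-1,0.04,-0.018,0.86,0],[-1,0.04,-0.018,0.86,0],[-1,0.04,-0.018,0.86,0],[-1,0.04,-0.018,0.86,0]]

```text
clock: 62.4
ee_pos: [0.543, 0.2724, 0.0262]
eef_rot: [0.0, 0.677, 0.736, 0.001]
ft_force: [-0.3, -0.1, 0.8]
finger_gap: 0.204
gripper_force: 0.0
```

drive_tool:
  increments:
    - [[-1,0,0,0,0],[-1,0,0,0,0],[-1,0,0,0,0],[-1,0,0,0,0],[-1,0,0,-0.2,0],[-1,0,0,-0.4,0],[-1,0,0,-0.4,0],[-1,0,0,-0.4,0]]

```text
clock: 63.2
ee_pos: [0.5417, 0.272, 0.0722]
eef_rot: [-0.0, 0.677, 0.736, -0.0]
ft_force: [-0.3, -0.1, -2.2]
finger_gap: 0.148
gripper_force: 30.0
```

```bash
python3 -c "
from h import *
go([(.427,.270,.07)],-4.2)
print(r.state()['finger_gap'])
f=r.grab_frame('scene')
for d in r.mark_of(f,'stick_tray'): print(d['p'],world(f,d['xyz']).round(4))"
```

```text
clock 63.20 pos [0.5417 0.272  0.0722] a 4.8 j7 -0.14 roll 0.050
-> (0.427, 0.27, 0.07) d [ 0.064 -0.954  0.019]
0.1481472537065955
0.88 [ 0.4206  0.2207 -0.0014]
```

drive_tool:
  increments:
    - [[-1,0.064,-0.3,0,0.02],[-1,0.064,-0.65,0,0.05],[-1,0.064,-0.955,0,0.05],[-1,0.064,-0.955,0,0.05],[-1,0.064,-0.955,0,0.05],[-1,0.064,-0.955,0,0.05]]

```text
clock: 63.9
ee_pos: [0.4287, 0.2701, 0.0725]
eef_rot: [0.001, 0.733, 0.681, 0.0]
ft_force: [1.3, -0.9, -2.3]
finger_gap: 0.148
gripper_force: 30.0
```

```bash
python3 w.py w15 stick stick_tray stick_tip;  python3 -c "
from h import *
go([(.427,.270,.0305)],-4.2)
f=r.grab_frame('wrist')
# tray rear corners / stick rear
g=f['image'];b=g.astype(int)
for q in ['stick_tray','stick']:
  for d in r.outline_of(f,q)[:2]: print(q,d['p'],topyaw(f,d['mask'],.012 if q=='stick_tray' else .06))
print(r.state()['finger_gap'])"
```

```text
63.95 [0.4289 0.27   0.0726] a -4.2 [-0.83518797  0.62214727  0.34636831  1.99562031 -0.36629816  0.58234085
 -0.3140202 ] cam [0.433 0.346 0.242]
stick 0.77 [0.4304 0.2684 0.0451] [264. 224.]
stick 0.65 [0.3248 0.3325 0.0023] [132. 143.]
stick outline 0.64 ((425.9671325683594, 248.90225219726562), (104.2683334350586, 29.951923370361328), 86.30644989013672)
stick outline 0.57 ((294.697509765625, 341.4927673339844), (20.76402473449707, 132.34280395507812), 79.46664428710938)
clock 64.15 pos [0.4281 0.2699 0.0727] a -4.2 j7 -0.31 roll -0.000
-> (0.427, 0.27, 0.0305) d [ 0.    -0.009  0.351]
stick_tray 0.76 ((428.9765930175781, 287.96783447265625), (92.49237060546875, 66.12250518798828), 87.32820892333984)
stick_tray 0.49 ((578.199462890625, 99.55084991455078), (28.328533172607422, 36.75603103637695), 8.52752685546875)
stick 0.66 ((321.3384704589844, 342.26715087890625), (16.45709228515625, 107.29806518554688), 79.30911254882812)
0.14660463457136813
```

drive_tool:
  increments:
    - [[-1,0,0,0.12,0],[-1,0,0,0.24,0],[-1,0,0,0.32,0],[-1,0,0,0.345,0],[-1,0,0,0.345,0]]

```text
clock: 64.8
ee_pos: [0.4273, 0.2699, 0.0311]
eef_rot: [-0.0, 0.733, 0.681, -0.0]
ft_force: [0.4, -0.1, -2.0]
finger_gap: 0.152
gripper_force: 30.0
```

drive_tool:
  increments:
    - [[-0.3,0,0,0,0],[-0.3,0,0,0,0],[-0.3,0,0,0,0],[-0.3,0,0,0,0],[-0.3,0,0,-0.3,0],[-0.3,0,0,-0.7,0],[-0.3,0,0,-0.95,0],[-0.3,0,0,-0.95,0]]

```text
clock: 65.6
ee_pos: [0.4301, 0.2715, 0.1497]
eef_rot: [0.001, 0.732, 0.681, 0.005]
ft_force: [1.2, 0.3, 0.1]
finger_gap: 0.353
gripper_force: 0.0
```

```bash
python3 prof.py; python3 -c "
from h import *
for c in ['side','scene','wrist']:
  f=r.grab_frame(c)
  for q in ['gate_pin','stick','stick_tip','stick_tray','mug','blank1']:
   for d in r.mark_of(f,q)[:3]: print(c,q,round(d['p'],2),world(f,d['xyz']).round(4))
  for d in r.outline_of(f,'stick')[:2]: print(topyaw(f,d['mask'],.02))
print(mag(-.012,-.03,.065),r.state()['ee_pos'],r.state()['clock'])
"
```

```text
side 0:136/1 8:132/2 16:135/2 24:132/2 32:132/2 40:131/2 48:132/2 56:132/2 64:132/2 72:132/1 80:132/1 88:132/2 96:132/2 104:131/1 112:135/3 120:142/4 128:143/4 136:143/5 144:143/4 152:143/4 160:142/4 168:143/4 176:141/4 184:143/4 192:142/5 200:142/4 208:142/5 216:143/4 224:142/4 232:142/4 240:141/4 248:142/4 256:142/4 264:142/4 272:142/4 280:142/4 288:142/4 296:142/4 304:139/3 312:129/2 320:129/2 328:129/2 336:129/2 344:129/2 352:129/2 360:129/2 368:128/2 376:129/2 384:136/2
scene 0:135/1 8:134/1 16:138/2 24:139/2 32:138/2 40:139/2 48:139/2 56:139/2 64:139/2 72:139/2 80:139/2 88:139/2 96:138/2 104:138/2 112:137/3 120:138/4 128:138/4 136:138/4 144:138/4 152:138/4 160:138/4 168:138/4 176:138/4 184:138/4 192:138/4 200:138/4 208:138/4 216:138/4 224:138/4 232:138/4 240:137/4 248:138/4 256:138/4 264:138/4 272:138/4 280:138/4 288:138/4 296:138/4 304:137/4 312:136/2 320:135/1 328:135/2 336:135/2 344:135/2 352:135/2 360:136/1 368:135/2 376:135/2 384:136/2
side gate_pin 0.73 [0.5349 0.011  0.0705]
side gate_pin 0.28 [ 0.5641  0.0023 -0.0013]
side stick 0.93 [0.4283 0.2625 0.0063]
side stick 0.
[... 797 characters left out ...]
.4172058105469, 216.0987091064453), (217.92843627929688, 84.55699920654297), 86.43673706054688)
((302.812255859375, 338.75457763671875), (42.29837417602539, 151.72476196289062), 79.58485412597656)
wrist stick 0.96 [0.4315 0.2692 0.0031]
wrist stick 0.91 [0.3247 0.3321 0.0043]
wrist stick_tip 0.73 [0.2121 0.3556 0.0091]
wrist mug 0.79 [0.5759 0.3965 0.0017]
wrist mug 0.21 [0.4235 0.2164 0.0126]
((288.9071044921875, 342.6333312988281), (18.81515121459961, 143.70303344726562), 79.75421142578125)
((422.80401611328125, 230.96810913085938), (156.84205627441406, 25.447092056274414), 85.7161865234375)
(np.float64(0.5351), np.float64(0.0114), np.float64(0.065)) [0.42729938 0.27008776 0.14541788] 66.9
```

```bash
python3 -c "
from workcell import r
print(r.hand_in())"
```

```text
the job is handed in; nothing more can be done
None
```

The job is handed in at about 67 s: all three blanks are in the chamber, the gate is shut against its stop in the catch, the stick is back in its tray, and the mug is untouched, as far as the final camera checks show; no verdict was returned.

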